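# Chock a row of print tubes in a carrying tray

## Task

The tray of rolled prints is about to be carried to the courier, so its tubes must not roll about. Gently lay the loose cardboard tube in the tray beside the other two and roll all three together, up against the tray's plain end wall; then lower the wooden chock (do not drop it) between the last tube and the end wall with the dip, midway along, sloping rubber face towards the tube, and press it straight down until it is firmly home and the row is tight. Leave the phone, scissors, tape roll and cutter where they lie.

Things in the scene. Friction and masses are not known exactly. Their poses are not given: they have to be found in the camera images.
- tray: Open plywood carrying tray with pale wooden walls, fixed to the table, 224 mm along its x, 229 mm along its y (y points to the robot's left, turned by up to 20 degrees). Origin: centre of its underside; z up. Floor's upper face at z = 10 mm. Inside it spans x = -100 to 100 mm, y = -102.5 to 102.5 mm. Tubes lie in it along x, in a row along y. The side rails are 24 mm high.
- plain_end (a point): Foot of the inner face of the tray's plain end wall (left end), at mid-width, on the tray floor; axes as the tray's. This wall is 50 mm high over the table, 12 mm thick, with grey felt inside. The row of tubes starts here.
- dip_end (a point): Foot of the inner face of the tray's other end wall (right end), at mid-width, on the tray floor; axes as the tray's. The wall is 12 mm thick and 50 mm high over the table, but within 42 mm either side of the middle it dips to 14 mm as a hand-hold, so that a finger fits there.
- tube_a_center (a point): Centre of the tube in the tray nearest the plain end wall, up to 12 mm from touching it. All three tubes are alike: stiff kraft cardboard with white end plugs and a paper label, 50 mm in diameter, 180 mm long, 80 to 170 g, rolling easily but staying where left. The x axis runs along the tube; y and z turn as it rolls.
- tube_b_center (a point): Centre of the second tube in the tray, on tube_a's -y side (towards the dip end) with a gap of up to 10 mm. With it left there, 84 to 102 mm stay free between it and the dipped wall.
- tube_c_center (a point): Centre of the third tube, lying on the table outside the tray, to its left or right.
- chock_handle (a point): Centre of the chock's dark handle bar, 82.5 mm above its underside; axes as the chock's. The bar is 92 mm long (x), 18 mm wide (y), 20 mm high, top 92.5 mm above the underside, on two 16 mm posts at x = -34 and 34 mm with free space between them under it.
- chock_block (a point): Centre of the wooden chock (about 280 g), 23 mm above its underside, below the handle. It stands across the tray from tube_c. Block 140 mm long (x), 46 mm high. Back face upright, at y = -25 mm, its lower edge chamfered 5 x 10 mm; front face, black rubber, slopes out 12 degrees going up, y = 25 mm at the foot to 35 mm on top. In a tight row it wedges with its foot about 4 mm over the tray floor; friction holds it.
- phone: Phone in a coral case, 62 x 124 x 9 mm, lying on the left; to be left alone. Origin: centre of its underside.
- scissors: Scissors with red handles, 87 x 199 x 9 mm, beyond the tray on the left; to be left alone. Origin: centre of their underside.
- tape: Roll of wide blue masking tape, 110 mm in diameter, 79 mm high, on the right; to be left alone. Origin: centre of its underside.
- cutter: Orange utility cutter, 29 x 148 x 17 mm, on the right near the tape; to be left alone. Origin: near the middle of its underside.

How it is judged:
By the outcome, as a careful person would: the job done as asked, in the order asked, and still so for the second after the job is handed in, with the robot touching nothing.
It also fails if it takes over 64 s, if anything falls off the work surface, if the arm or the gripper's body presses on something with over 40 N, if the wrist force passes 120 N, or if a joint passes its speed limit or range.

## Robot

A 7-joint arm with a two-finger parallel gripper is mounted at the origin on a cart in front of the work surface, level with it; the furniture and walls round the work are solid. World frame = base frame: x ahead of the robot, y to its left, z up, the work surface at z = 0. Lengths are in m, angles in rad, forces in N, time in s.
With the tool pointing down it reaches from about 0.425 to 0.925 m from the base axis. Payload 6.8 kg.
Tool frame: the origin (TCP) lies on the centre line of the jaws, within the pads' length; the fingertips stand 19 mm ahead of it and the grasp point (between the pads) is the TCP (r.tip_extent is the y of the fingertips in the tool frame, in m); y points along the fingers, z is the direction in which the jaws open and shut, and the axes are right-handed (so a half turn about y gives the same grasp; the last joint's range is limited). The gripper opens to 85 mm and grips with 20 to 120 N. Pads are 22 mm wide; open, the fingers measure 114 mm over their backs; the gripper's body (76 mm by 85 mm) begins 54 mm behind the grasp point. The pads swing forward as they close: fully open they stand 13 mm farther back than shut.
Start: joints at [1.121, 0.477, 0.022, 1.555, -0.011, 1.109, -0.083], TCP at [0.226, -0.636, 0.25] pointing down, gripper open.
Joint ranges: [-2.96, 2.96], [-0.34, 2.1], [-1.41, 1.46], [0.24, 2.44], [-1.37, 4.51], [0.17, 1.92], [-2.96, 2.96]. Speed limits (rad/s): [2.39, 2.39, 3.14, 3.14, 3.14, 3.14, 3.14].

## Interface

Orientations are given as a rotation vector (axis times angle).
In Python, from bench import r gives the robot as it stands. The module is installed in compiled form; this text tells all that it offers.
- The arm moves only by the tool jog_arm, never from a script. Its argument "motion" is a list of rows, each a list of 3 entries, a list of its own where there are three numbers: the opening, from 0 (shut) to 1 (fully open), then the shift along the tool's x, y, z in m, then the turn, a rotation vector about the tool's x, y, z in degrees. A call has 1 to 10 rows; each row shifts and turns the commanded pose from where the row before left it, along the tool's axes as they then stand; what a row does not reach is not made up. A row lasts 1/12 s, in which the tool goes at most 41.7 mm and 7.16 degrees, less where a joint would pass 70% of its speed; a pose out of reach is approached as far as the arm can. A call with a gripper value outside its range is refused whole. The fingers move at their own pace and stop on an object; "force" is the grip in N (left out, the last holds). Time passes only in rows, so rows that do not move let the fingers close. It gives the time, the measured TCP pose, the force and the opening at its end, in the units of the state.
- r.get_obs(): the state, without advancing time (a new reading comes with each control period).
- r.grab_frame(name): name is "side" or "top" or "wrist"; returns a dict with "image" (480x640x3 uint8, red, green, blue), "range_z" (480x640 float32, m along the optical axis (not along the pixel's ray), 0 where there is no reading), "fx", "fy", "cx", "cy" (pixels), "xyz" and "orientation" of the camera in the world. Camera axes: x right, y down, z forward; pixel columns grow to the right and rows downward; lengths in m; the calibration is good to about 2 mm. A picture is of the moment at which its call begins.
- r.hand_in(): hands the job in, once; it reports no verdict.
The state is a dict: "clock": time; "joints": joint angles; "qvel": joint speeds; "tau": joint torques, N m; "tcp_pos": TCP position; "orientation": TCP orientation; "contact_force": force on the tool from outside, world axes, zero at the start; "moment": the same for the moment, N m; "grip_width": finger opening in m.
Only numpy, scipy, OpenCV 4.12 (cv2) and the standard library are available. Lean on these libraries where they do the work, as an engineer would, in place of code of your own. Each camera call takes 0.05 s, during which the arm holds its last target.

## Working session

There is one attempt and no reset: what is moved stays moved. The work goes in short steps, Python scripts to look and compute and a tool call to move; the robot and the scene stay as the last step left them, time stands still between calls to the robot, and variables do not carry over. Pictures are saved under pics/ and viewed, and the job is handed in when it is done.

Besides the shell and the picture viewer there is one more tool, called after ">>>" by a JSON object that holds its "fn" and its "kwargs", one argument or row to a line. jog_arm: Moves the arm, as the interface text tells. Its arguments: {"type":"object","properties":{"motion":{"type":"array","items":{"type":"array"}},"force":{"type":"number"}},"required":["motion"]}

```bash
mkdir -p pics; cat > h.py <<'E'
import numpy as np, cv2, pickle
from scipy.spatial.transform import Rotation as R
from bench import r
def grab(n,tag):
    f=r.grab_frame(n); cv2.imwrite(f'pics/{tag}.png',f['image'][:,:,::-1]); pickle.dump(f,open(f'pics/{tag}.pkl','wb')); return f
def rot(f):
    o=np.array(f['orientation']); return R.from_rotvec(o).as_matrix() if o.shape==(3,) else o
def cloud(f):
    z=f['range_z']; v,u=np.mgrid[0:480,0:640]
    p=np.stack([(u-f['cx'])/f['fx']*z,(v-f['cy'])/f['fy']*z,z],-1)
    w=p@rot(f).T+np.array(f['xyz']); w[z==0]=np.nan; return w
def ray(f,u,v,h):
    d=rot(f)@np.array([(u-f['cx'])/f['fx'],(v-f['cy'])/f['fy'],1]); o=np.array(f['xyz']); return o+d*(h-o[2])/d[2]
E
python3 - <<'E'
from h import *
o=r.get_obs(); print(o); print(r.tip_extent)
for n in('top','side','wrist'):
    f=grab(n,n+'0'); print(n,f['xyz'],f['orientation'],f['fx'])
E
```

```text
{'clock': 0.0, 'joints': array([ 1.12091776,  0.47781849,  0.02233018,  1.55643144, -0.01150614,
        1.10927613, -0.08310884]), 'qvel': array([ 0.00090607, -0.0008978 , -0.00031942,  0.00163968,  0.00165189,
       -0.00091243,  0.00128959]), 'tau': array([ 1.91231034e-04, -5.96454549e+01,  1.60784896e+00, -2.81193495e+01,
        1.22398627e-02,  9.42255661e-03,  3.00949132e-07]), 'tcp_pos': array([ 0.22605054, -0.63544879,  0.24932161]), 'orientation': array([-0.35182627,  2.03784542, -2.03422206]), 'contact_force': array([ 0.24898671, -0.59289259, -0.31750463]), 'moment': array([-0.00257368,  0.03341324,  0.01231806]), 'grip_width': 0.08528381352315757}
0.019
top [ 3.26618279e-01 -1.06271583e-03  1.55429838e+00] [-2.10905577  2.10971381 -0.17740532] 533.3020954714733
side [-0.35367533  1.07309825  1.17358352] [-0.96242816  2.37676638 -1.17665884] 547.9683041796413
wrist [ 0.28951652 -0.61367544  0.37486686] [ 2.38179002 -1.68043759 -0.22844388] 344.6378242886146
```

View pics/top0.png

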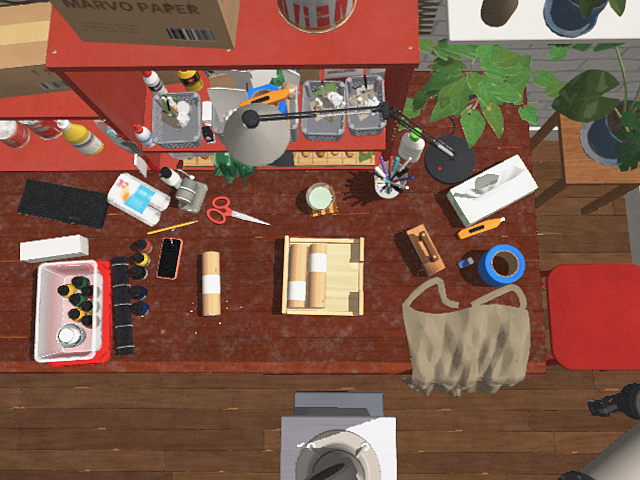

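View pics/side0.png

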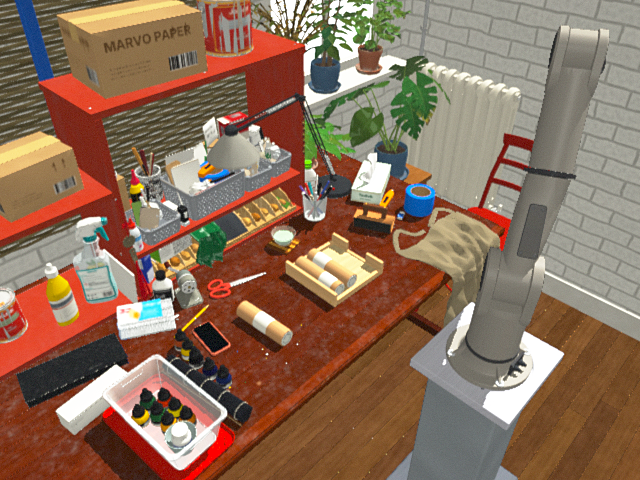

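```bash
python3 - <<'E'
from h import *
o=r.get_obs(); print(R.from_rotvec(o['orientation']).as_matrix().round(3))
f=pickle.load(open('pics/top0.pkl','rb')); w=cloud(f); print(np.isnan(w[...,2]).mean())
for v,u in [(240,320),(100,100),(400,320)]: print(w[v,u])
E
```

```text
[[-0.942 -0.001  0.335]
 [-0.335  0.001 -0.942]
 [ 0.    -1.    -0.001]]
0.003997395833333334
[0.64779231 0.05165169 0.01708619]
[0.88894899 0.54174798 0.43489559]
[ 0.13424311  0.07231312 -0.65810252]
```

```bash
python3 - <<'E'
from h import *
f=pickle.load(open('pics/top0.pkl','rb')); w=cloud(f)
def box(u0,u1,v0,v1,lo,hi):
    s=w[v0:v1,u0:u1].reshape(-1,3); return s[(s[:,2]>lo)&(s[:,2]<hi)]
def rect(p,n):
    c,s,a=cv2.minAreaRect((p[:,:2]*1000).astype(np.float32)); print(n,np.round(c,1),np.round(s,1),round(a,2),len(p),'z',np.percentile(p[:,2],[5,50,95]).round(4))
print('table z',np.nanmedian(w[330:350,230:270,2]), np.nanmedian(w[200:225,280:300,2]))
rect(box(195,230,240,325,.02,.08),'tube c')
rect(box(270,375,225,325,.012,.07),'tray')
rect(box(400,450,215,285,.006,.15),'chock')
rect(box(400,450,215,285,.075,.15),'handle')
rect(box(400,450,215,285,.035,.06),'blocktop')
for v in (250,265,280,295):
    print(v,[(int(1000*a[1]),int(1000*a[2])) for a in w[v,278:370:2]])
big=cv2.resize(f['image'][200:340,190:470],None,fx=2.8,fy=2.8,interpolation=cv2.INTER_CUBIC); cv2.imwrite('pics/topcrop.png',big[:,:,::-1])
E
```

```text
table z 0.0014131148648468539 0.0009252838427789012
tube c [518.  366.5] [182.5  49.9] 1.98 1110 z [0.0294 0.0454 0.0533]
tray [531.3  48.2] [281.  244.7] 88.25 4175 z [0.0129 0.0488 0.0619]
chock [ 621.6 -256.2] [145.1 208.7] 88.54 1195 z [0.0067 0.0455 0.0929]
handle [ 614.4 -252.7] [90.1 19.1] 24.86 229 z [0.0818 0.0905 0.0959]
blocktop [ 613.8 -248.1] [140.3  61.7] 24.03 730 z [0.0396 0.0453 0.0511]
250 [(176, 3), (170, 4), (165, 1), (154, 49), (148, 52), (143, 39), (137, 40), (131, 46), (124, 62), (118, 62), (112, 62), (107, 57), (101, 57), (96, 56), (91, 41), (87, 7), (78, 55), (73, 55), (67, 60), (61, 59), (55, 64), (50, 56), (44, 54), (38, 48), (34, 8), (28, 6), (22, 11), (16, 11), (10, 17), (4, 9), (-1, 10), (-7, 12), (-13, 3), (-18, 7), (-24, 10), (-30, 9), (-36, 10), (-42, 9), (-48, 16), (-54, 6), (-60, 9), (-64, 57), (-70, 50), (-78, 0), (-84, -3), (-89, 6)]
265 [(175, 7), (170, 2), (163, 4), (153, 51), (147, 49), (144, 21), (135, 51), (129, 58), (124, 56), (118, 57), (112, 56), (107, 54), (101, 55), (96, 40), (92, 6), (86, 8), (78, 49), (72, 61), (66, 59), (61, 60), (55, 58), (49, 60), (44, 50), (38, 46), (34, 8), (28, 7), (22, 13), (16, 7), (10, 14), (4, 15), (-1, 7), (-7, 12), (-12, 7), (-18, 2), (-24, 7), (-30, 9), (-36, 11), (-42, 13), (-48, 7), (-53, 12), (-59, 13), (-65, 15), (-71, 14), (-77, 1), (-83, 3), (-89, -1)]Traceback (most recent call last):
  File "<stdin>", line 14, in <module>
ValueError: cannot convert float NaN to integer
```

```bash
python3 - <<'E'
from h import *
f=pickle.load(open('pics/top0.pkl','rb')); w=cloud(f)
big=cv2.resize(f['image'][200:340,190:470],None,fx=2.8,fy=2.8,interpolation=cv2.INTER_CUBIC); cv2.imwrite('pics/topcrop.png',big[:,:,::-1])
f2=pickle.load(open('pics/side0.pkl','rb')); 
big=cv2.resize(f2['image'][180:360,230:510],None,fx=2.8,fy=2.8,interpolation=cv2.INTER_CUBIC); cv2.imwrite('pics/sidecrop.png',big[:,:,::-1])
s=w[280:370,400:530].reshape(-1,3); s=s[~np.isnan(s[:,0])]; print('bag maxz',np.percentile(s[:,2],[50,99]), 'all max x<.75', np.nanmax(w[(w[...,0]<.75)&(w[...,0]>.3)][:,2]))
E
```

```text
bag maxz [0.00935811 0.03686625] all max x<.75 0.3882423339650656
```

View pics/topcrop.png

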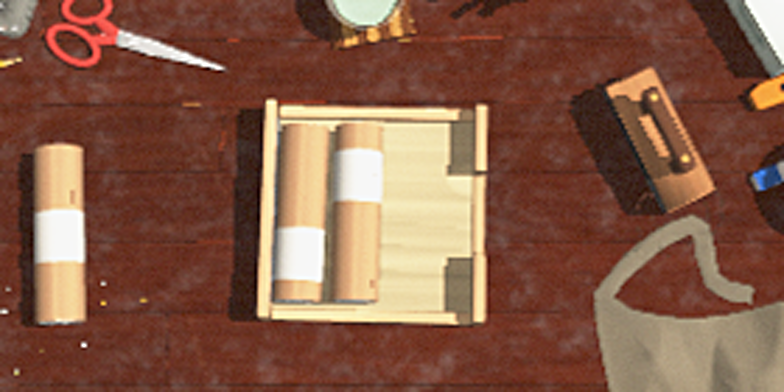

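View pics/sidecrop.png

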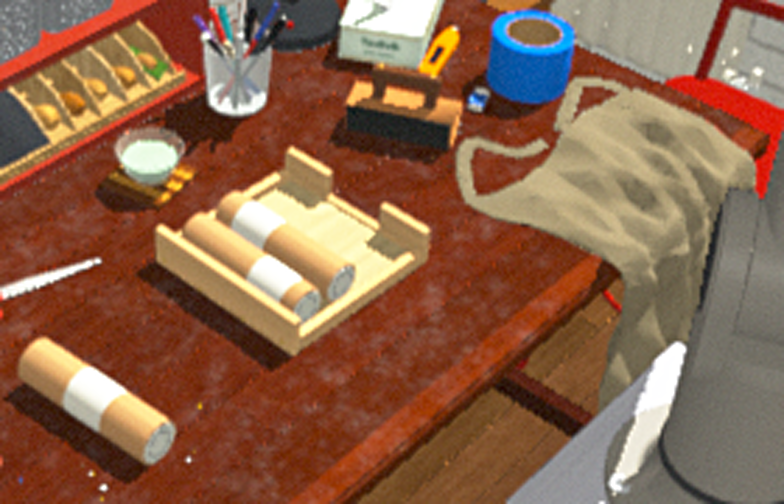

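```bash
cat >> h.py <<'E'
def to(x,y,z,ang=None,base=None):
    """tool-axes shift to target; ang=world angle (deg) of tool z in xy"""
    o=r.get_obs(); M=R.from_rotvec(o['orientation']).as_matrix(); d=np.array([x,y,z])-o['tcp_pos']
    print('t',round(o['clock'],2),'tcp',o['tcp_pos'].round(4),'w',round(o['grip_width'],4),'F',np.round(o['contact_force'],1))
    print('tool shift mm',(M.T@d*1000).round(1),'dist',round(np.linalg.norm(d)*1000,1))
    a=np.degrees(np.arctan2(M[1,2],M[0,2])); print('toolz ang',round(a,2),'down',M[:,1].round(4))
    if ang is not None: print('turn about tool y',round(-((ang-a+180)%360-180),2))
E
python3 - <<'E'
from h import *
to(.53,-.15,.28,-65.5)
E
```

```text
t 0.15 tcp [ 0.2261 -0.6356  0.2495] w 0.0856 F [ 0.2  0.1 -0.5]
tool shift mm [-449.1  -30.  -355.6] dist 573.6
toolz ang -70.41 down [-6.0e-04  1.3e-03 -1.0e+00]
turn about tool y -4.91
```

>>> {"fn": "jog_arm", "kwargs": {
  "motion": [
    [1,[-0.022,-0.003,-0.018],[0,0,0]],
    [1,[-0.03,-0.003,-0.024],[0,0,0]],
    [1,[-0.03,-0.003,-0.024],[0,0,0]],
    [1,[-0.03,-0.003,-0.024],[0,0,0]],
    [1,[-0.03,-0.003,-0.024],[0,0,0]],
    [1,[-0.03,-0.003,-0.024],[0,0,0]],
    [1,[-0.03,-0.003,-0.024],[0,0,0]],
    [1,[-0.03,-0.003,-0.024],[0,0,0]],
    [1,[-0.03,-0.003,-0.024],[0,0,0]],
    [1,[-0.03,-0.003,-0.024],[0,0,0]]
  ]
}}

```text
clock: 0.98
tcp_pos: [0.4234, -0.3158, 0.2804]
orientation: [-0.351, 2.036, -2.036]
contact_force: [0.1, -0.2, -0.1]
grip_width: 0.0855
```

>>> {"fn": "jog_arm", "kwargs": {
  "motion": [
    [1,[-0.03,0,-0.024],[0,-5,0]],
    [1,[-0.03,0,-0.024],[0,0,0]],
    [1,[-0.03,0,-0.024],[0,0,0]],
    [1,[-0.03,0,-0.024],[0,0,0]],
    [1,[-0.022,0,-0.018],[0,0,0]],
    [1,[-0.01,0,-0.005],[0,0,0]],
    [1,[0,0,0],[0,0,0]],
    [1,[0,0,0],[0,0,0]]
  ]
}}

```text
clock: 1.65
tcp_pos: [0.5143, -0.1483, 0.28]
orientation: [-0.434, 1.984, -1.985]
contact_force: [-0.5, -0.6, -0.3]
grip_width: 0.0851
```

```bash
python3 - <<'E'
from h import *
to(.53,-.15,.28,-65.5)
f=grab('wrist','w1'); print(f['xyz'],rot(f).round(3))
E
```

```text
t 1.65 tcp [ 0.5143 -0.1483  0.28  ] w 0.0851 F [-0.5 -0.6 -0.3]
tool shift mm [-13.5   0.    8.1] dist 15.8
toolz ang -65.39 down [-8.e-04 -4.e-04 -1.e+00]
turn about tool y 0.11
[ 0.57557767 -0.1208241   0.40540451] [[ 0.416 -0.877 -0.241]
 [-0.909 -0.401 -0.111]
 [ 0.     0.265 -0.964]]
```

View pics/w1.png

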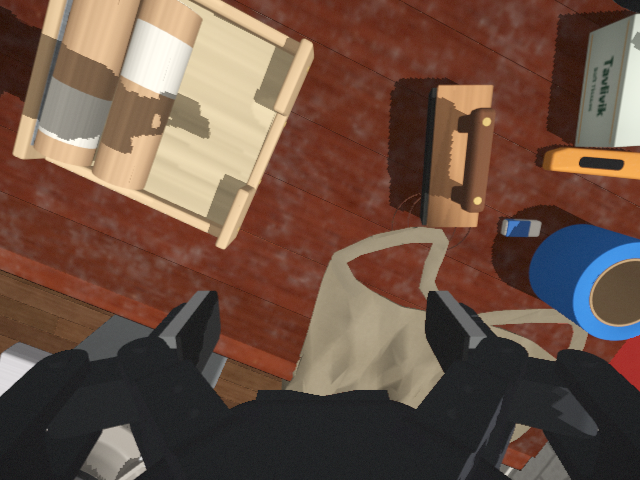

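```bash
python3 - <<'E'
from h import *
f=pickle.load(open('pics/w1.pkl','rb')); im=f['image'][:,:,::-1].copy()
def crop(n,u0,u1,v0,v1,k):
    cv2.imwrite(f'pics/{n}.png',cv2.resize(im[v0:v1,u0:u1],None,fx=k,fy=k,interpolation=cv2.INTER_CUBIC))
crop('w1c',400,530,70,240,3.5); crop('w1t',0,330,0,260,2.3)
hsv=cv2.cvtColor(im,cv2.COLOR_BGR2HSV)
for p in [(445,110),(480,160),(487,122),(460,150)]: print(p,hsv[p[1],p[0]])
E
```

```text
(445, 110) [ 13 129 132]
(480, 160) [ 11 129 140]
(487, 122) [ 21 111 235]
(460, 150) [ 15 118 218]
```

View pics/w1c.png

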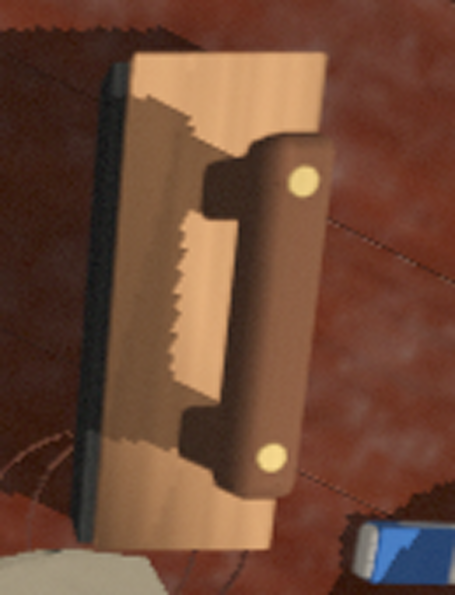

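View pics/w1t.png

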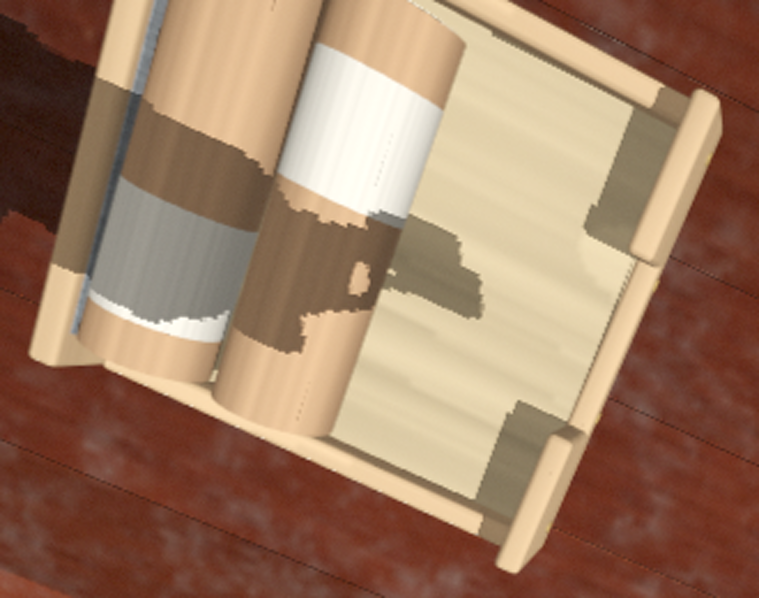

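```bash
python3 - <<'E'
from h import *
f=pickle.load(open('pics/w1.pkl','rb'))
P=lambda u,v,z:ray(f,u,v,z)[:2]*1000
c=lambda u,v,z:P(400+(u-1.25)/3.5,70+(v-1.25)/3.5,z)
t=lambda u,v,z:P((u-.65)/2.3,(v-.65)/2.3,z)
a,b=c(303,181,.0925),c(272,458,.0925); d=a-b; print('buttons',a,b,'mid',(a+b)/2,'len',np.linalg.norm(d),'ang',np.degrees(np.arctan2(d[1],d[0])))
q=[c(*k,.046) for k in[(132,53),(327,53),(270,549),(92,547)]]; print('block',np.round(q,1))
for i,j in((0,3),(1,2)): d=q[i]-q[j]; print(np.linalg.norm(d),np.degrees(np.arctan2(d[1],d[0])))
print('centre',np.mean(q,0))
q=[t(*k,.05) for k in[(697,91),(720,103),(516,573),(497,565)]]; print('dipwall',np.round(q,1))
for i,j in((0,3),(1,2)): d=q[i]-q[j]; print(np.linalg.norm(d),np.degrees(np.arctan2(d[1],d[0])))
print('plain near',t(32,353,.05),t(72,362,.05))
E
```

```text
buttons [ 650.41171038 -242.04242666] [ 588.17114803 -271.1806757 ] mid [ 619.29142921 -256.61155118] len 68.72354152074368 ang 25.086892825112294
block [[ 670.6 -199.4]
 [ 693.  -248.3]
 [ 565.6 -307.7]
 [ 543.5 -257.8]]
139.8622757135596 24.667644528872206
140.49729160629013 25.022595921589556
centre [ 618.17015983 -253.31824278]
dipwall [[651.7 -66.3]
 [651.6 -76.4]
 [430.9 -70.6]
 [430.8 -61.2]]
220.8889870642641 -1.3234230510503524
220.78662840788246 -1.511648465522681
plain near [437.44696239 156.01187284] [440.8706721  139.35484352]
```

>>> {"fn": "jog_arm", "kwargs": {
  "motion": [
    [1,[0,0,0],[0,6.5,0]],
    [1,[0,0,0],[0,6.5,0]],
    [1,[0,0,0],[0,6.5,0]],
    [1,[0,0,0],[0,6.5,0]],
    [1,[0,0,-0.025],[0,0,0]],
    [1,[0,0,-0.04],[0,0,0]],
    [1,[0,0,-0.04],[0,0,0]],
    [1,[0,0,-0.04],[0,0,0]],
    [1,[0,0,-0.025],[0,0,0]],
    [1,[0,0,0],[0,0,0]]
  ]
}}

```text
clock: 2.53
tcp_pos: [0.5184, 0.0266, 0.2806]
orientation: [-0.022, -2.214, 2.21]
contact_force: [-0.0, -0.3, 0.4]
grip_width: 0.0854
```

```bash
python3 - <<'E'
from h import *
to(.5,.36,.28,-91.4)
f=grab('wrist','w2'); print(f['xyz'])
E
```

```text
t 2.53 tcp [0.5184 0.0266 0.2806] w 0.0854 F [-0.  -0.3  0.4]
tool shift mm [  24.8    1.3 -333. ] dist 333.9
toolz ang -91.1 down [ 5.0e-04  2.1e-03 -1.0e+00]
turn about tool y 0.3
[0.58559018 0.02463338 0.40605907]
```

View pics/w2.png

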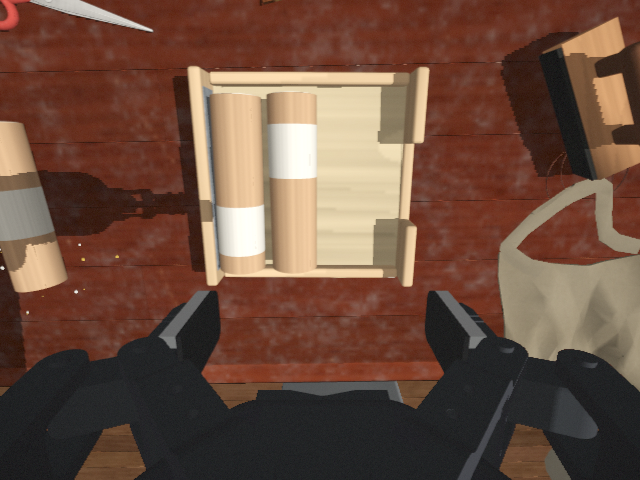

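```bash
cat >> h.py <<'E'
def tang(f,u,v,side,zc,R=.025):
    """centre y of tube along x (at height zc) whose silhouette edge ray passes pixel; side=+1: edge on +y side. also returns x on ray at zc"""
    p=ray(f,u,v,zc); o=np.array(f['xyz']); d=(p-o); n=np.array([-d[2],d[1]])/np.hypot(d[1],d[2]) # normal in (y,z), pointing +y
    return p[1]*1000-side*R*1000/n[0], p[0]*1000
E
python3 - <<'E'
from h import *
f=pickle.load(open('pics/w2.pkl','rb')); im=f['image'][:,:,::-1]
cv2.imwrite('pics/w2t.png',cv2.resize(im[55:300,180:440],None,fx=2.4*1.25,fy=2.4,interpolation=cv2.INTER_CUBIC)[:,:])
cv2.imwrite('pics/w2t.png',cv2.resize(im[55:300,180:440],None,fx=2.4,fy=2.4,interpolation=cv2.INTER_CUBIC))
g=cv2.GaussianBlur(im,(3,3),0).astype(int)
for v in (110,140,190,230,260): print(v,[(u,*g[v,u]) for u in range(196,216)][::2],'\n', [tuple(g[v,u]) for u in range(258,276)][::2],'\n',[(u,*g[v,u]) for u in range(310,324)][::2])
E
```

```text
110 [(196, np.int64(171), np.int64(213), np.int64(243)), (198, np.int64(176), np.int64(218), np.int64(249)), (200, np.int64(178), np.int64(220), np.int64(251)), (202, np.int64(165), np.int64(205), np.int64(234)), (204, np.int64(160), np.int64(174), np.int64(184)), (206, np.int64(135), np.int64(133), np.int64(130)), (208, np.int64(84), np.int64(83), np.int64(82)), (210, np.int64(74), np.int64(86), np.int64(102)), (212, np.int64(81), np.int64(108), np.int64(137)), (214, np.int64(94), np.int64(125), np.int64(157))] 
 [(np.int64(135), np.int64(174), np.int64(210)), (np.int64(114), np.int64(148), np.int64(180)), (np.int64(100), np.int64(128), np.int64(145)), (np.int64(101), np.int64(129), np.int64(144)), (np.int64(90), np.int64(116), np.int64(134)), (np.int64(72), np.int64(96), np.int64(121)), (np.int64(80), np.int64(107), np.int64(135)), (np.int64(91), np.int64(121), np.int64(152)), (np.int64(102), np.int64(135), np.int64(168))] 
 [(310, np.int64(157), np.int64(199), np.int64(236)), (312, np.int64(152), np.int64(192), np.int64(230)), (314, np.int64(142), np.int64(182), np.int64(219)), (3
[... 4729 characters left out ...]
27)), (np.int64(138), np.int64(177), np.int64(214)), (np.int64(129), np.int64(166), np.int64(197)), (np.int64(150), np.int64(185), np.int64(203)), (np.int64(154), np.int64(189), np.int64(206)), (np.int64(153), np.int64(188), np.int64(205)), (np.int64(118), np.int64(149), np.int64(169)), (np.int64(76), np.int64(101), np.int64(127))] 
 [(310, np.int64(157), np.int64(199), np.int64(236)), (312, np.int64(155), np.int64(197), np.int64(233)), (314, np.int64(146), np.int64(187), np.int64(224)), (316, np.int64(148), np.int64(186), np.int64(215)), (318, np.int64(168), np.int64(206), np.int64(225)), (320, np.int64(169), np.int64(208), np.int64(226)), (322, np.int64(170), np.int64(208), np.int64(227))]
```

View pics/w2t.png

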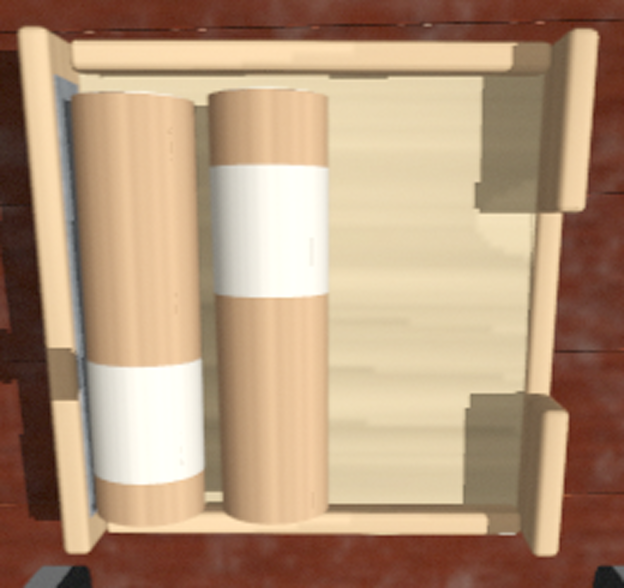

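```bash
python3 - <<'E'
from h import *
f=pickle.load(open('pics/w2.pkl','rb'))
t=lambda u,v,z:ray(f,180+(u-.7)/2.4,55+(v-.7)/2.4,z)[:2]*1000
for n,k in dict(plain_out=[(21,32),(66,548)],plain_in=[(45,32),(98,548)],dip_in=[(571,35),(558,205),(541,408),(532,550)],dip_out=[(597,35),(585,205),(568,408),(558,552)]).items():
    q=np.array([t(*i,.05) for i in k]); p=np.polyfit(q[:,0]-542,q[:,1],1); print(n,q.round(1).tolist(),'ang',np.degrees(np.arctan(p[0])),'y@542',p[1])
for n,s,k in [('a left',1,[(73,110),(97,500)]),('a right',-1,[(193,110),(203,500)]),('b left',1,[(209,110),(222,500)]),('b right',-1,[(328.5,110),(328.5,500)])]:
    print(n,[np.round(tang(f,180+(u-.7)/2.4,55+(v-.7)/2.4,s,.035),1) for u,v in k])
w=cloud(f)
for n,(u0,u1) in dict(a=(214,262),b=(270,316)).items():
    s=w[100:265,u0:u1].reshape(-1,3); s=s[(s[:,2]>.045)&(s[:,2]<.07)]
    # circle fit y offset w/ known R: axis line y=c+m*(x-.542)
    from scipy.optimize import least_squares
    g=least_squares(lambda p:np.hypot(s[:,1]-p[0]-p[1]*(s[:,0]-.542),s[:,2]-p[2])-.025,[s[:,1].mean(),0,.035],loss='soft_l1',f_scale=.002); print(n,g.x)
E
```

```text
plain_out [[656.3, 150.4], [437.8, 156.2]] ang -1.510350400609659 y@542 153.45468424064936
plain_in [[656.1, 141.0], [437.6, 141.4]] ang -0.09812064369825194 y@542 141.18255570256548
dip_in [[651.0, -66.0], [586.6, -64.1], [500.4, -60.9], [432.9, -59.7]] ang -1.7190078374732158 y@542 -62.62612788499908
dip_out [[650.8, -76.2], [586.4, -75.2], [500.2, -72.8], [431.7, -71.8]] ang -1.2258562985972867 y@542 -73.99051465513962
a left [array([111.4, 629. ]), array([118.1, 455.8])]
a right [array([112.5, 628. ]), array([119.4, 454.9])]
b left [array([ 55.2, 627.9]), array([ 59.6, 454.7])]
b right [array([ 55.3, 626.9]), array([ 59.4, 453.8])]
a [ 0.11537072 -0.04039144  0.03687604]
b [ 0.0577971  -0.02237131  0.0368288 ]
```

>>> {"fn": "jog_arm", "kwargs": {
  "motion": [
    [1,[0.0,0,-0.02],[0,0,0]],
    [1,[0.003,0,-0.04],[0,0,0]],
    [1,[0.003,0,-0.04],[0,0,0]],
    [1,[0.003,0,-0.04],[0,0,0]],
    [1,[0.003,0,-0.04],[0,0,0]],
    [1,[0.003,0,-0.04],[0,0,0]],
    [1,[0.003,0,-0.04],[0,0,0]],
    [1,[0.003,0,-0.04],[0,0,0]],
    [1,[0.003,0,-0.02],[0,0,0]],
    [1,[0,0,0],[0,0,0]]
  ]
}}

```text
clock: 3.42
tcp_pos: [0.5022, 0.3457, 0.2799]
orientation: [-0.023, -2.212, 2.208]
contact_force: [-0.9, -0.2, 0.9]
grip_width: 0.0854
```

```bash
python3 - <<'E'
from h import *
to(.5,.36,.28,-91.4)
f=grab('wrist','w3'); print(f['xyz'])
E
```

```text
t 3.42 tcp [0.5022 0.3457 0.2799] w 0.0854 F [-0.9 -0.2  0.9]
tool shift mm [  2.5  -0.  -14.3] dist 14.5
toolz ang -91.22 down [-9.0e-04  1.9e-03 -1.0e+00]
turn about tool y 0.18
[0.5694906  0.34354161 0.40531288]
```

View pics/w3.png

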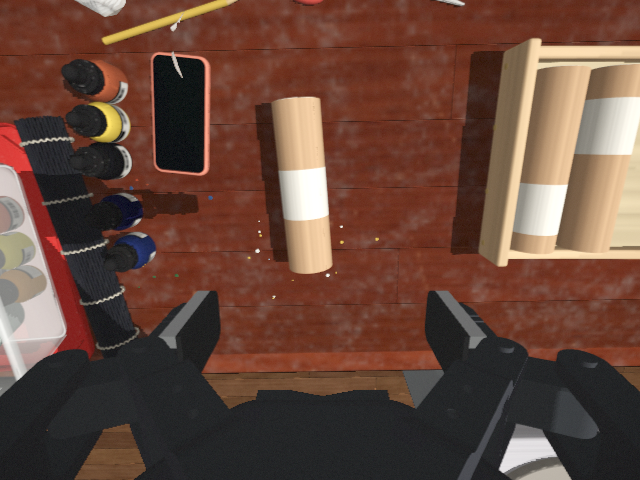

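```bash
python3 - <<'E'
from h import *
f=pickle.load(open('pics/w3.pkl','rb')); im=f['image'][:,:,::-1]
hsv=cv2.cvtColor(im,cv2.COLOR_BGR2HSV); m=(hsv[...,2]>125)
m=cv2.morphologyEx(m.astype(np.uint8)*255,cv2.MORPH_OPEN,np.ones((7,7))); m[:,:240]=0; m[:,360:]=0; m[:85]=0; m[285:]=0
L=[];Rr=[]
for v in range(115,255,10):
    u=np.where(m[v])[0]; L.append(tang(f,u[0],v,1,.025)); Rr.append(tang(f,u[-1]+1,v,-1,.025))
for q in (L,Rr):
    q=np.array(q); p=np.polyfit(q[:,1]-520,q[:,0],1); print('yc@520',p[1],'ang',np.degrees(np.arctan(p[0])))
v=np.where(m.any(1))[0]; print(v[0],v[-1], ray(f,297,v[0],.05)[:2],ray(f,311,v[-1],.0)[:2],ray(f,311,v[-1],.025)[:2])
to(.518,.3665,.15)
E
```

```text
yc@520 364.07888572119384 ang 2.9847972322480043
yc@520 364.4705088746797 ang 3.3071501554865397
96 273 [0.61307117 0.36751917] [0.41183564 0.36178126] [0.42155992 0.36065622]
t 3.47 tcp [0.5032 0.3425 0.2797] w 0.0852 F [ 0.6 -1.4 -0.1]
tool shift mm [-14.3 129.7 -24.4] dist 132.7
toolz ang -91.38 down [-6.e-04 -5.e-04 -1.e+00]
```

>>> {"fn": "jog_arm", "kwargs": {
  "motion": [
    [1,[-0.0155,0.01,-0.022],[0,-4.5,0]],
    [1,[0,0.03,0],[0,0,0]],
    [1,[0,0.035,0],[0,0,0]],
    [1,[0,0.035,0],[0,0,0]],
    [1,[0,0.03,0],[0,0,0]],
    [1,[0,0.02,0],[0,0,0]],
    [1,[0,0,0],[0,0,0]],
    [1,[0,0,0],[0,0,0]]
  ]
}}

```text
clock: 4.13
tcp_pos: [0.5201, 0.3606, 0.1195]
orientation: [-0.056, 2.193, -2.2]
contact_force: [0.2, 0.4, 0.6]
grip_width: 0.0855
```

```bash
python3 - <<'E'
from h import *
to(.519,.3642,.028,-86.9)
f=grab('wrist','w4')
E
```

```text
t 4.13 tcp [0.5201 0.3606 0.1195] w 0.0855 F [0.2 0.4 0.6]
tool shift mm [ 0.8 91.5 -4. ] dist 91.6
toolz ang -87.14 down [-0.0011 -0.0032 -1.    ]
turn about tool y -0.24
```

View pics/w4.png

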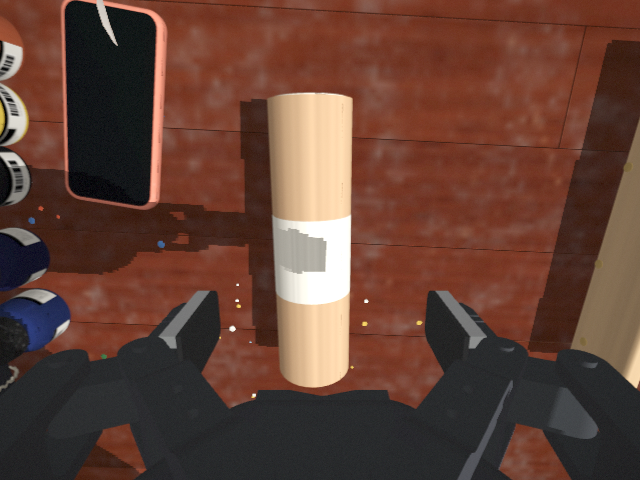

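>>> {"fn": "jog_arm", "kwargs": {
  "motion": [
    [1,[0,0.02,-0.003],[0,0,0]],
    [1,[0,0.03,0],[0,0,0]],
    [1,[0,0.025,0],[0,0,0]],
    [1,[0,0.015,0],[0,0,0]],
    [1,[0,0,0],[0,0,0]],
    [0.4,[0,0,0],[0,0,0]],
    [0.4,[0,0,0],[0,0,0]],
    [0.4,[0,0,0],[0,0,0]],
    [0.4,[0,0,0],[0,0,0]]
  ],
  "force": 20
}}

```text
clock: 4.93
tcp_pos: [0.5198, 0.3681, 0.0325]
orientation: [-0.056, 2.195, -2.191]
contact_force: [-0.9, -0.8, 6.3]
grip_width: 0.049
```

>>> {"fn": "jog_arm", "kwargs": {
  "motion": [
    [0.4,[0,0,0],[0,0,0]],
    [0.4,[0,0,0],[0,0,0]],
    [0.4,[0,0,0],[0,0,0]],
    [0.4,[0,0,0],[0,0,0]]
  ],
  "force": 25
}}

```text
clock: 5.27
tcp_pos: [0.5198, 0.3681, 0.0325]
orientation: [-0.056, 2.195, -2.191]
contact_force: [-1.5, -0.2, 7.6]
grip_width: 0.049
```

>>> {"fn": "jog_arm", "kwargs": {
  "motion": [
    [0.4,[0,-0.01,0],[0,0,0]],
    [0.4,[0,-0.025,0],[0,0,0]],
    [0.4,[0,-0.03,0],[0,0,0]],
    [0.4,[0,-0.03,0],[0,0,0]],
    [0.4,[0,-0.025,0],[0,0,0]],
    [0.4,[0,-0.01,0.02],[0,0,0]],
    [0.4,[0,0,0.035],[0,1.5,0]],
    [0.4,[0,0,0.035],[0,1.5,0]],
    [0.4,[0,0,0.035],[0,1.5,0]],
    [0.4,[0,0,0.035],[0,0,0]]
  ]
}}

```text
clock: 6.1
tcp_pos: [0.5217, 0.2058, 0.1614]
orientation: [-0.03, -2.209, 2.209]
contact_force: [0.4, -0.3, -1.6]
grip_width: 0.049
```

>>> {"fn": "jog_arm", "kwargs": {
  "motion": [
    [0.4,[0,0,0.035],[0,0,0]],
    [0.4,[0,0,0.035],[0,0,0]],
    [0.4,[0,0,0.035],[0,0,0]],
    [0.4,[0,0,0.035],[0,0,0]],
    [0.4,[0,0,0.035],[0,0,0]],
    [0.4,[0,0,0.03],[0,0,0]],
    [0.4,[0,0,0.015],[0,0,0]],
    [0.4,[0,0,0],[0,0,0]],
    [0.4,[0,0,0],[0,0,0]]
  ]
}}

```text
clock: 6.85
tcp_pos: [0.5163, -0.0133, 0.1611]
orientation: [-0.031, -2.208, 2.208]
contact_force: [0.9, 0.4, -1.6]
grip_width: 0.0488
```

```bash
python3 - <<'E'
from h import *
to(.543,-.018,.16,-91.5)
f=grab('wrist','w5'); grab('side','s5')
E
```

```text
t 6.85 tcp [ 0.5163 -0.0133  0.1611] w 0.0488 F [ 0.9  0.4 -1.6]
tool shift mm [-26.8   1.1   4. ] dist 27.1
toolz ang -91.54 down [ 0.001 -0.    -1.   ]
turn about tool y -0.04
```

View pics/w5.png

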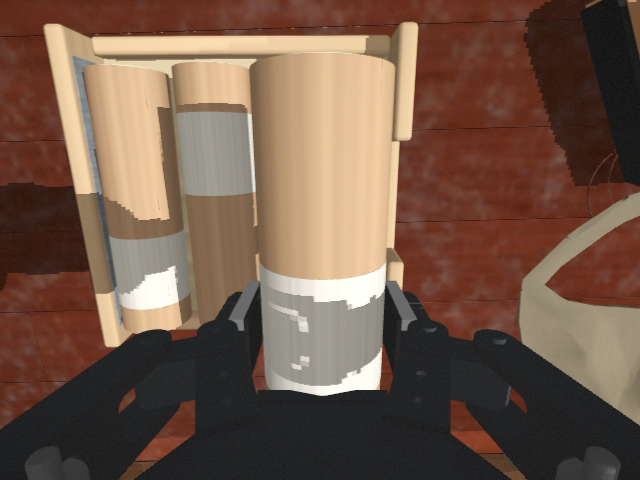

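View pics/s5.png

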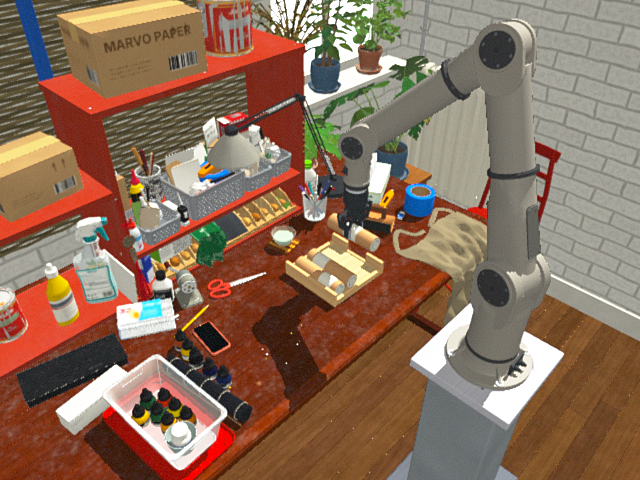

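```bash
python3 - <<'E'
from h import *
f=pickle.load(open('pics/w5.pkl','rb'))
for z in (.154,.17,.179): print(ray(f,323,54,z))
E
```

```text
[ 0.61332141 -0.01666806  0.154     ]
[ 0.6097095 -0.0165379  0.17     ]
[ 0.60767781 -0.01646469  0.179     ]
```

>>> {"fn": "jog_arm", "kwargs": {
  "motion": [
    [0.4,[-0.0135,0,0.002],[0,0,0]],
    [0.4,[-0.012,0.01,0.002],[0,0,0]],
    [0.4,[0,0.02,0],[0,0,0]],
    [0.4,[0,0.025,0],[0,0,0]],
    [0.4,[0,0.025,0],[0,0,0]],
    [0.4,[0,0.015,0],[0,0,0]],
    [0.4,[0,0.01,0],[0,0,0]],
    [0.4,[0,0.006,0],[0,0,0]],
    [0.4,[0,0.0,0],[0,0,0]]
  ]
}}

```text
clock: 7.7
tcp_pos: [0.5414, -0.0161, 0.0486]
orientation: [-0.024, -2.21, 2.209]
contact_force: [-0.6, -0.0, -0.8]
grip_width: 0.0492
```

```bash
python3 - <<'E'
from h import *
to(.542,-.018,.0435,-91.5)
f=grab('wrist','w6'); grab('side','s6')
E
```

```text
t 7.7 tcp [ 0.5414 -0.0161  0.0486] w 0.0492 F [-0.6 -0.  -0.8]
tool shift mm [-0.7  5.1  1.8] dist 5.5
toolz ang -91.32 down [-1.2e-03  4.0e-04 -1.0e+00]
turn about tool y 0.18
```

View pics/w6.png

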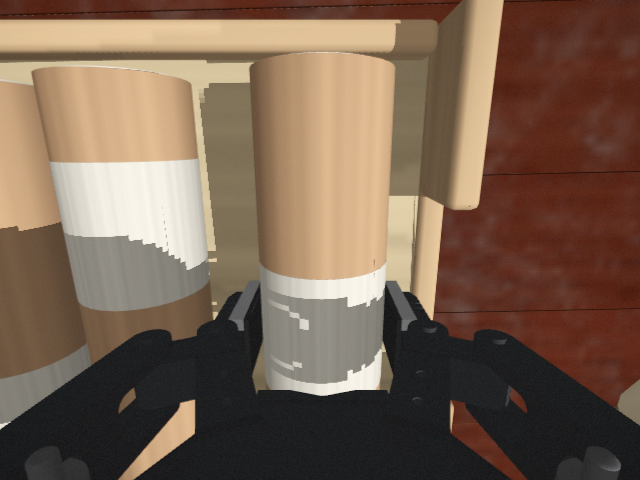

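>>> {"fn": "jog_arm", "kwargs": {
  "motion": [
    [0.4,[0,0.001,0.003],[0,0,0]],
    [0.4,[0,0.002,0],[0,0,0]],
    [0.4,[0,0.001,0],[0,0,0]],
    [0.4,[0,0,0],[0,0,0]]
  ]
}}

```text
clock: 8.13
tcp_pos: [0.5417, -0.0205, 0.0455]
orientation: [-0.028, -2.209, 2.209]
contact_force: [-0.4, -0.1, -1.7]
grip_width: 0.0491
```

>>> {"fn": "jog_arm", "kwargs": {
  "motion": [
    [0.4,[0,0.001,0],[0,0,0]],
    [0.4,[0,0.001,0],[0,0,0]],
    [0.4,[0,0.001,0],[0,0,0]],
    [0.4,[0,0,0],[0,0,0]]
  ]
}}

```text
clock: 8.47
tcp_pos: [0.5416, -0.0202, 0.0425]
orientation: [-0.027, -2.209, 2.209]
contact_force: [-1.0, 0.1, 2.4]
grip_width: 0.0491
```

>>> {"fn": "jog_arm", "kwargs": {
  "motion": [
    [0.6,[0,0,0],[0,0,0]],
    [0.64,[0,0,0],[0,0,0]],
    [0.68,[0,0,0],[0,0,0]],
    [0.68,[0,0,0],[0,0,0]],
    [0.68,[0,0,0],[0,0,0]]
  ]
}}

```text
clock: 8.88
tcp_pos: [0.5416, -0.0202, 0.0423]
orientation: [-0.027, -2.209, 2.209]
contact_force: [0.6, -0.1, -0.3]
grip_width: 0.0578
```

```bash
python3 - <<'E'
from h import *
to(.542,-.018,.0435,-91.5)
f=grab('wrist','w7'); grab('side','s7')
E
```

```text
t 8.88 tcp [ 0.5416 -0.0202  0.0423] w 0.0578 F [ 0.6 -0.1 -0.3]
tool shift mm [-0.3 -1.2 -2.2] dist 2.6
toolz ang -91.42 down [ 0. -0. -1.]
turn about tool y 0.08
```

View pics/w7.png

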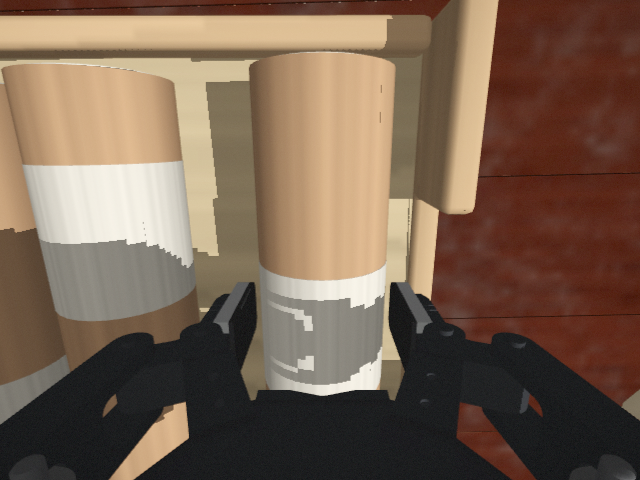

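>>> {"fn": "jog_arm", "kwargs": {
  "motion": [
    [0.68,[0,-0.01,0],[0,0,0]],
    [0.68,[0,-0.025,0],[0,0,0]],
    [0.5,[0,-0.03,0],[0,0,0]],
    [0,[0,-0.015,0.01],[0,0,0]],
    [0,[0,0,0.025],[0,0,0]],
    [0,[0,0,0.015],[0,0,0]],
    [0,[0,0,0.003],[0,0,0]],
    [0,[0,0,0],[0,0,0]],
    [0,[0,0,0],[0,0,0]],
    [0,[0,0,0],[0,0,0]]
  ]
}}

```text
clock: 9.82
tcp_pos: [0.5403, -0.0716, 0.1223]
orientation: [-0.025, -2.211, 2.209]
contact_force: [0.2, 0.4, 0.7]
grip_width: -0.0
```

```bash
python3 - <<'E'
from h import *
to(.542,-.075,.04,-91.5)
f=grab('wrist','w8')
E
```

```text
t 9.82 tcp [ 0.5403 -0.0716  0.1223] w -0.0 F [0.2 0.4 0.7]
tool shift mm [-1.8 82.3  3.4] dist 82.4
toolz ang -91.32 down [-1.e-04  9.e-04 -1.e+00]
turn about tool y 0.18
```

View pics/w8.png

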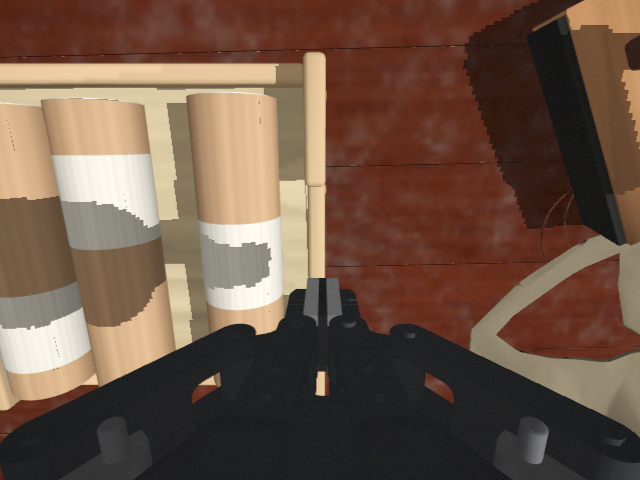

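>>> {"fn": "jog_arm", "kwargs": {
  "motion": [
    [0,[-0.001,0.015,0.003],[0,0,0]],
    [0,[0,0.025,0],[0,0,0]],
    [0,[0,0.02,0],[0,0,0]],
    [0,[0,0.012,0],[0,0,0]],
    [0,[0,0.004,0],[0,0,0]],
    [0,[0,0,0],[0,0,0]],
    [0,[0,0,0],[0,0,0]]
  ]
}}

```text
clock: 10.45
tcp_pos: [0.5417, -0.0758, 0.0468]
orientation: [-0.027, -2.21, 2.209]
contact_force: [0.4, 0.3, 0.0]
grip_width: -0.0
```

```bash
python3 - <<'E'
from h import *
to(.542,-.02,.046,-91.5)
f=grab('wrist','w9')
E
```

```text
t 10.45 tcp [ 0.5417 -0.0758  0.0468] w -0.0 F [0.4 0.3 0. ]
tool shift mm [  1.    0.8 -55.8] dist 55.8
toolz ang -91.38 down [ 6.e-04  1.e-04 -1.e+00]
turn about tool y 0.12
```

View pics/w9.png

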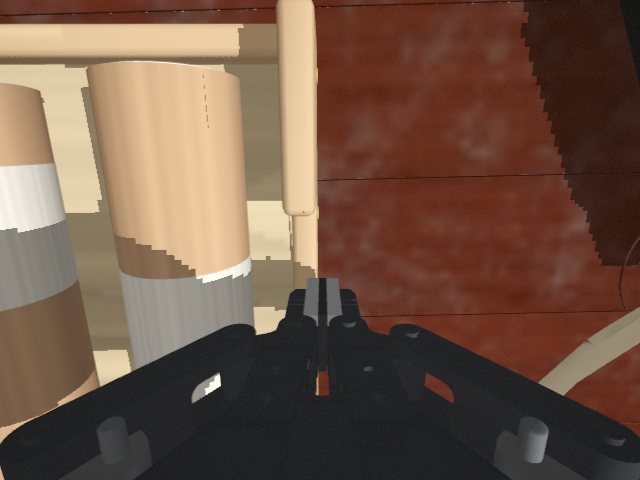

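>>> {"fn": "jog_arm", "kwargs": {
  "motion": [
    [0,[0,0,-0.005],[0,0,0]],
    [0,[0,0,-0.005],[0,0,0]],
    [0,[0,0,-0.004],[0,0,0]],
    [0,[0,0,-0.004],[0,0,0]],
    [0,[0,0,-0.004],[0,0,0]],
    [0,[0,0,-0.004],[0,0,0]],
    [0,[0,0,-0.004],[0,0,0]],
    [0,[0,0,0],[0,0,0]]
  ]
}}

```text
clock: 11.17
tcp_pos: [0.542, -0.045, 0.0463]
orientation: [-0.026, -2.21, 2.209]
contact_force: [-0.3, 0.2, -0.4]
grip_width: 0.0002
```

```bash
python3 - <<'E'
from h import *
to(.542,-.02,.046,-91.5)
f=grab('wrist','w10')
E
```

```text
t 11.17 tcp [ 0.542  -0.045   0.0463] w 0.0002 F [-0.3  0.2 -0.4]
tool shift mm [  0.6   0.3 -24.9] dist 25.0
toolz ang -91.34 down [ 1.e-04  6.e-04 -1.e+00]
turn about tool y 0.16
```

View pics/w10.png

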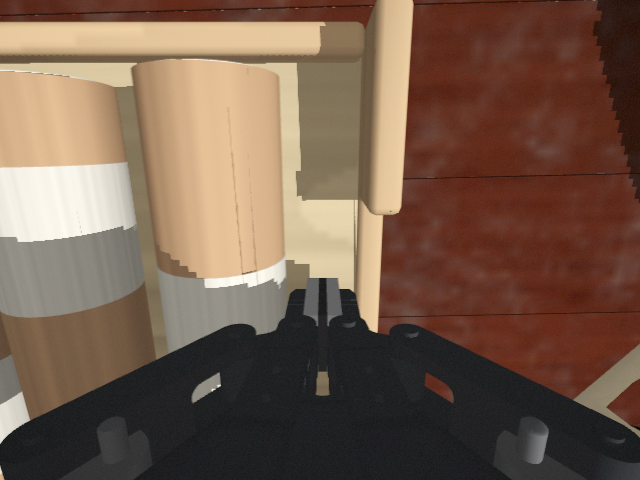

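>>> {"fn": "jog_arm", "kwargs": {
  "motion": [
    [0,[0,0,-0.004],[0,0,0]],
    [0,[0,0,-0.004],[0,0,0]],
    [0,[0,0,-0.004],[0,0,0]],
    [0,[0,0,-0.003],[0,0,0]],
    [0,[0,0,0],[0,0,0]]
  ]
}}

```text
clock: 11.63
tcp_pos: [0.5424, -0.0301, 0.0463]
orientation: [-0.026, -2.21, 2.209]
contact_force: [0.4, -0.1, 0.2]
grip_width: 0.0002
```

>>> {"fn": "jog_arm", "kwargs": {
  "motion": [
    [0,[0,0,-0.002],[0,0,0]],
    [0,[0,0,-0.002],[0,0,0]],
    [0,[0,0,-0.001],[0,0,0]],
    [0,[0,0,0],[0,0,0]]
  ]
}}

```text
clock: 11.97
tcp_pos: [0.5424, -0.0259, 0.0463]
orientation: [-0.027, -2.209, 2.209]
contact_force: [0.3, -0.6, 0.0]
grip_width: 0.0002
```

```bash
python3 - <<'E'
from h import *
to(.542,-.02,.046,-91.5)
f=grab('wrist','w11')
E
```

```text
t 11.97 tcp [ 0.5424 -0.0259  0.0463] w 0.0002 F [ 0.3 -0.6  0. ]
tool shift mm [ 0.6  0.3 -5.9] dist 5.9
toolz ang -91.4 down [ 0.e+00  2.e-04 -1.e+00]
turn about tool y 0.1
```

View pics/w11.png

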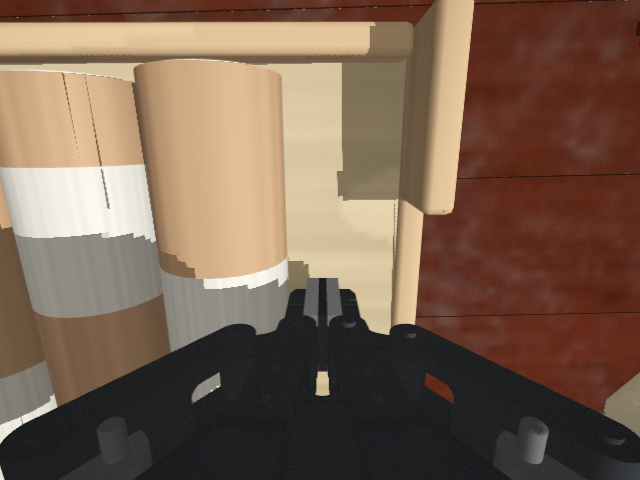

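>>> {"fn": "jog_arm", "kwargs": {
  "motion": [
    [0,[0,0,-0.002],[0,0,0]],
    [0,[0,0,-0.002],[0,0,0]],
    [0,[0,0,-0.002],[0,0,0]],
    [0,[0,0,0],[0,0,0]]
  ]
}}

```text
clock: 12.35
tcp_pos: [0.5425, -0.0198, 0.0463]
orientation: [-0.027, -2.209, 2.209]
contact_force: [-0.6, -0.1, 0.8]
grip_width: 0.0001
```

```bash
python3 - <<'E'
from h import *
f=pickle.load(open('pics/w11.pkl','rb'))
print(tang(f,283,120,-1,.035),tang(f,287,230,-1,.035))
to(.542,-.02,.046,-91.5)
E
```

```text
(np.float64(11.701310695190271), np.float64(618.3145002883034)) (np.float64(12.41006926339577), np.float64(575.6429807686409))
t 12.35 tcp [ 0.5425 -0.0198  0.0463] w 0.0001 F [-0.6 -0.1  0.8]
tool shift mm [0.5 0.3 0.2] dist 0.7
toolz ang -91.39 down [-0.e+00  1.e-04 -1.e+00]
turn about tool y 0.11
```

>>> {"fn": "jog_arm", "kwargs": {
  "motion": [
    [0,[0,0,-0.001],[0,0,0]],
    [0,[0,0,-0.001],[0,0,0]],
    [0,[0,0,0],[0,0,0]],
    [0,[0,0,0],[0,0,0]]
  ]
}}

```text
clock: 12.68
tcp_pos: [0.5428, -0.0192, 0.0463]
orientation: [-0.028, -2.208, 2.21]
contact_force: [0.5, -4.0, 0.6]
grip_width: 0.0
```

```bash
python3 - <<'E'
from h import *
to(.542,-.02,.046,-91.5)
f=grab('wrist','w12'); grab('top','t12'); im=cv2.imread('pics/t12.png'); cv2.imwrite('pics/t12c.png',cv2.resize(im[225:325,270:380],None,fx=5,fy=5,interpolation=cv2.INTER_CUBIC))
E
```

```text
t 12.68 tcp [ 0.5428 -0.0192  0.0463] w 0.0 F [ 0.5 -4.   0.6]
tool shift mm [0.7 0.3 0.8] dist 1.2
toolz ang -91.47 down [ 2.e-04 -9.e-04 -1.e+00]
turn about tool y 0.03
```

View pics/t12c.png

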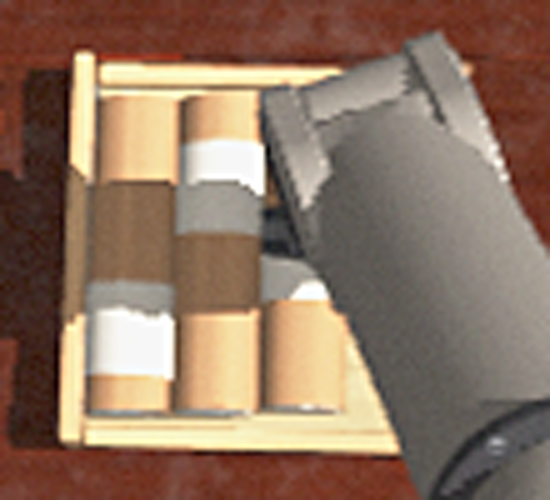

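View pics/w12.png

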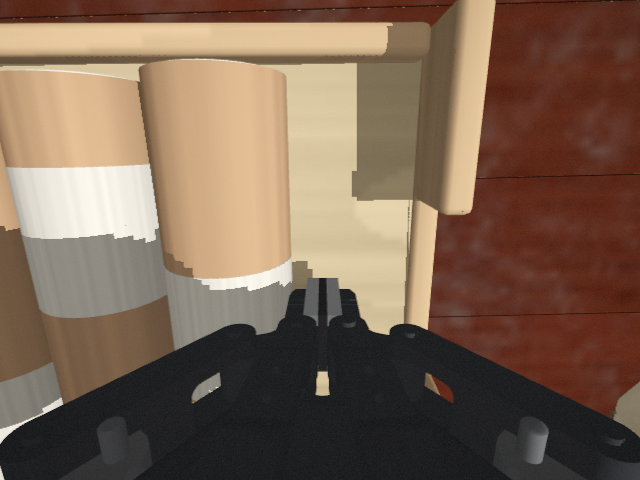

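>>> {"fn": "jog_arm", "kwargs": {
  "motion": [
    [0,[0,0,-0.001],[0,0,0]],
    [0,[0,0,-0.001],[0,0,0]],
    [0,[0,0,0],[0,0,0]],
    [0,[0,0,0],[0,0,0]]
  ]
}}

```text
clock: 13.12
tcp_pos: [0.5428, -0.0189, 0.0463]
orientation: [-0.03, -2.205, 2.211]
contact_force: [1.3, -8.8, -0.3]
grip_width: -0.0001
```

>>> {"fn": "jog_arm", "kwargs": {
  "motion": [
    [0,[0,0,0.001],[0,0,0]],
    [0,[0,0,0.001],[0,0,0]],
    [0,[0,0,0.002],[0,0,0]],
    [0,[0,0,0.004],[0,0,0]],
    [0,[0,0,0.01],[0,0,0]],
    [0,[0,-0.02,0.02],[0,0,0]],
    [0,[0,-0.03,0.02],[0,0,0]],
    [0,[0,-0.04,0.01],[0,0,0]],
    [0,[0,-0.04,0.01],[0,0,0]],
    [0,[0,0,0],[0,0,0]]
  ]
}}

```text
clock: 13.95
tcp_pos: [0.5448, -0.0973, 0.1838]
orientation: [-0.044, -2.211, 2.215]
contact_force: [1.2, 0.1, 0.0]
grip_width: -0.0
```

```bash
python3 - <<'E'
from h import *
to(.6193,-.2566,.18,-65)
f=grab('wrist','w13');grab('top','t13'); im=cv2.imread('pics/t13.png'); cv2.imwrite('pics/t13c.png',cv2.resize(im[225:325,270:380],None,fx=5,fy=5,interpolation=cv2.INTER_CUBIC))
E
```

```text
t 13.95 tcp [ 0.5448 -0.0973  0.1838] w -0.0 F [1.2 0.1 0. ]
tool shift mm [-78.9   5.  157.1] dist 175.9
toolz ang -91.61 down [ 0.0119 -0.0023 -0.9999]
turn about tool y -26.61
```

View pics/w13.png

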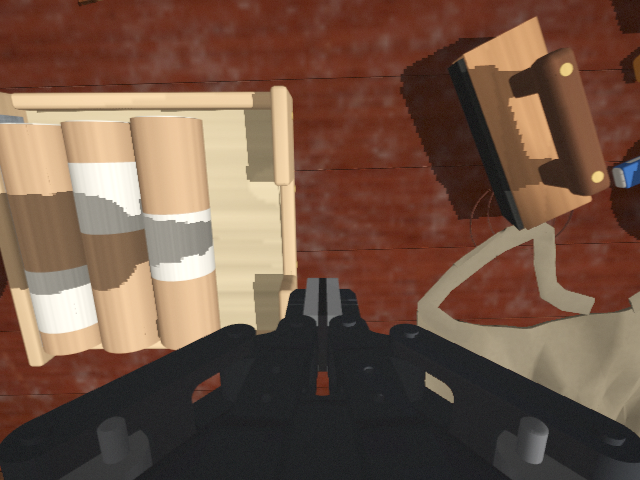

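```bash
python3 - <<'E'
from h import *
f=pickle.load(open('pics/w13.pkl','rb'))
print('c',tang(f,204,140,-1,.035),tang(f,219,310,-1,.035))
P=lambda u,v,z:ray(f,u,v,z)[:2]*1000
a,b=P(566,69.5,.0925),P(598,177,.0925);d=a-b;print(a,b,(a+b)/2,np.linalg.norm(d),np.degrees(np.arctan2(d[1],d[0])))
im=cv2.imread('pics/w13.png'); cv2.imwrite('pics/w13c.png',cv2.resize(im[70:360,0:320],None,fx=2,fy=2,interpolation=cv2.INTER_CUBIC))
E
```

```text
c (np.float64(16.924287562223608), np.float64(618.4662352430604)) (np.float64(20.366569114282353), np.float64(475.75743208358466))
[ 650.09052285 -242.22768412] [ 587.67953444 -271.52806548] [ 618.88502864 -256.8778748 ] 68.94667376496974 25.148868641429416
```

View pics/w13c.png

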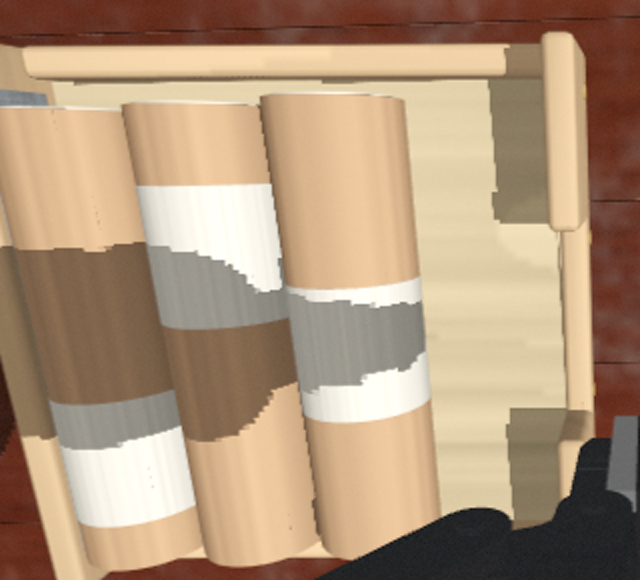

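>>> {"fn": "jog_arm", "kwargs": {
  "motion": [
    [1,[-0.01,0,0.02],[0,0,0]],
    [1,[-0.018,0,0.036],[0,0,0]],
    [1,[-0.018,0,0.036],[0,0,0]],
    [1,[-0.018,0,0.036],[0,0,0]],
    [1,[-0.014,0,0.028],[0,0,0]],
    [1,[0,0,0],[0,-6.6,0]],
    [1,[0,0,0],[0,-6.6,0]],
    [1,[0,0,0],[0,-6.6,0]],
    [1,[0,0,0],[0,-6.6,0]],
    [1,[0,0,0],[0,0,0]]
  ]
}}

```text
clock: 14.88
tcp_pos: [0.6139, -0.2514, 0.1741]
orientation: [-0.446, 1.981, -1.975]
contact_force: [-0.2, -0.0, 0.0]
grip_width: 0.085
```

```bash
python3 - <<'E'
from h import *
to(.619,-.2568,.08,-65)
f=grab('wrist','w14')
to(.619,-.2568,.08,-65)
E
```

```text
t 14.88 tcp [ 0.6139 -0.2514  0.1741] w 0.085 F [-0.2 -0.   0. ]
tool shift mm [-2.5 94.1  7.4] dist 94.4
toolz ang -64.73 down [-0.0031  0.0021 -1.    ]
turn about tool y 0.27
t 14.93 tcp [ 0.614  -0.2514  0.1744] w 0.0857 F [ 0.4  0.1 -0.6]
tool shift mm [-2.5 94.4  7.3] dist 94.7
toolz ang -65.09 down [-0.0026  0.0019 -1.    ]
turn about tool y -0.09
```

View pics/w14.png

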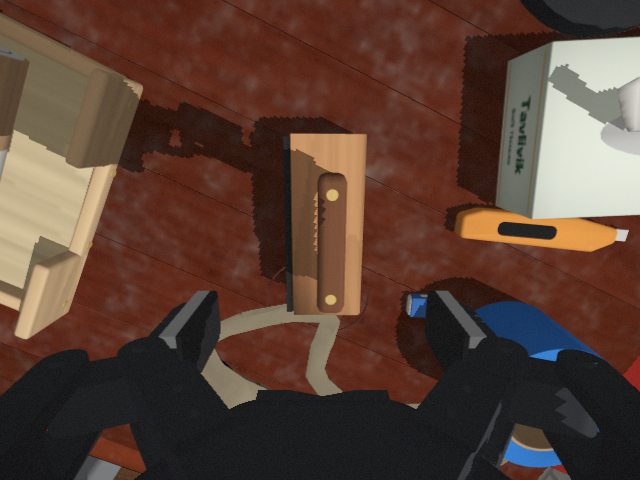

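>>> {"fn": "jog_arm", "kwargs": {
  "motion": [
    [1,[-0.0025,0.015,0.006],[0,0,0]],
    [1,[0,0.03,0],[0,0,0]],
    [1,[0,0.025,0],[0,0,0]],
    [1,[0,0.015,0],[0,0,0]],
    [1,[0,0.008,0],[0,0,0]],
    [1,[0,0,0],[0,0,0]],
    [1,[0,0,0],[0,0,0]]
  ]
}}

```text
clock: 15.52
tcp_pos: [0.6201, -0.2564, 0.0834]
orientation: [-0.438, 1.98, -1.98]
contact_force: [-0.8, 1.1, -0.2]
grip_width: 0.0852
```

```bash
python3 - <<'E'
from h import *
f=grab('wrist','w15')
to(.619,-.2568,.08,-65)
E
```

```text
t 15.57 tcp [ 0.6206 -0.2566  0.0843] w 0.0856 F [0.1 0.8 0.4]
tool shift mm [ 1.6  4.3 -0.5] dist 4.6
toolz ang -65.04 down [ 1.8e-03 -5.0e-04 -1.0e+00]
turn about tool y -0.04
```

View pics/w15.png

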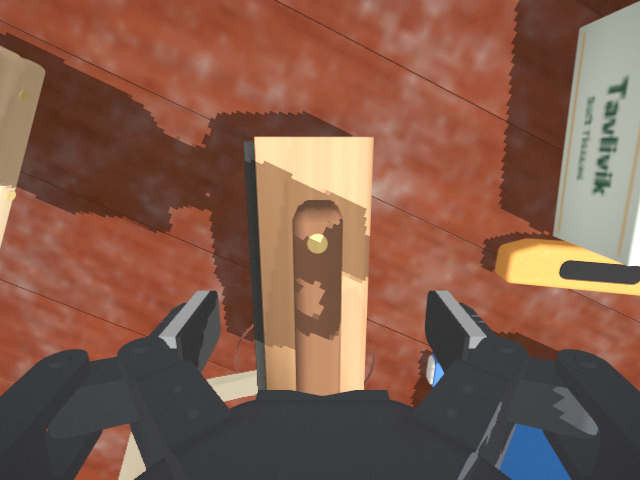

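>>> {"fn": "jog_arm", "kwargs": {
  "motion": [
    [1,[0.001,0.003,0],[0,0,0]],
    [0.4,[0,0,0],[0,0,0]],
    [0.1,[0,0,0],[0,0,0]],
    [0.1,[0,0,0],[0,0,0]],
    [0.1,[0,0,0],[0,0,0]],
    [0.1,[0,0,0],[0,0,0]],
    [0.1,[0,0,0],[0,0,0]],
    [0.1,[0,0,0],[0,0,0]],
    [0.1,[0,0,0],[0,0,0]]
  ],
  "force": 90
}}

```text
clock: 16.32
tcp_pos: [0.6187, -0.2567, 0.0805]
orientation: [-0.439, 1.98, -1.98]
contact_force: [-2.1, 1.1, 4.1]
grip_width: 0.0167
```

>>> {"fn": "jog_arm", "kwargs": {
  "motion": [
    [0.1,[0,0,0],[0,0,0]],
    [0.1,[0,-0.005,0],[0,0,0]],
    [0.1,[0,-0.02,0],[0,0,0]],
    [0.1,[0,-0.03,0],[0,0,0]],
    [0.1,[0,-0.03,0],[0,0,0]],
    [0.1,[0,-0.02,0],[0,0,0]],
    [0.1,[0,0,0],[0,0,0]],
    [0.1,[0,0,0],[0,0,0]]
  ]
}}

```text
clock: 16.98
tcp_pos: [0.6191, -0.2573, 0.1859]
orientation: [-0.437, 1.978, -1.981]
contact_force: [-1.0, 0.0, -3.9]
grip_width: 0.0168
```

```bash
python3 - <<'E'
from h import *
to(.542,-.036,.19,-91.5)
f=grab('wrist','w16')
to(.542,-.036,.19,-91.5)
E
```

```text
t 16.98 tcp [ 0.6191 -0.2573  0.1859] w 0.0168 F [-1.   0.  -3.9]
tool shift mm [ -23.5   -4.4 -233.2] dist 234.4
toolz ang -65.03 down [ 0.0017 -0.001  -1.    ]
turn about tool y 26.47
t 17.03 tcp [ 0.618  -0.2571  0.1843] w 0.0166 F [ 0.7  0.4 -3.5]
tool shift mm [ -24.4   -5.6 -232.5] dist 233.9
toolz ang -65.03 down [-0.0013 -0.     -1.    ]
turn about tool y 26.47
```

View pics/w16.png

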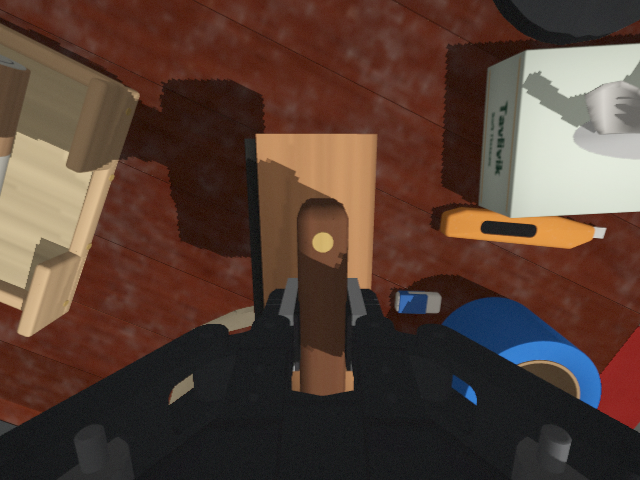

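>>> {"fn": "jog_arm", "kwargs": {
  "motion": [
    [0.1,[0,0,0],[0,6.6,0]],
    [0.1,[0,0,0],[0,6.6,0]],
    [0.1,[0,0,0],[0,6.6,0]],
    [0.1,[0,0,0],[0,6.6,0]],
    [0.1,[0.005,0,-0.015],[0,0,0]],
    [0.1,[0.012,0,-0.033],[0,0,0]],
    [0.1,[0.012,0,-0.033],[0,0,0]],
    [0.1,[0.012,0,-0.033],[0,0,0]],
    [0.1,[0.012,0,-0.033],[0,0,0]],
    [0.1,[0.012,0,-0.033],[0,0,0]]
  ]
}}

```text
clock: 17.87
tcp_pos: [0.5559, -0.0741, 0.183]
orientation: [-0.023, -2.207, 2.207]
contact_force: [0.9, 0.1, -2.1]
grip_width: 0.0167
```

>>> {"fn": "jog_arm", "kwargs": {
  "motion": [
    [0.1,[0.007,0,-0.025],[0,0,0]],
    [0.1,[0,0,-0.01],[0,0,0]],
    [0.1,[0,0,0],[0,0,0]],
    [0.1,[0,0,0],[0,0,0]]
  ]
}}

```text
clock: 18.2
tcp_pos: [0.5515, -0.0406, 0.184]
orientation: [-0.024, -2.208, 2.209]
contact_force: [0.1, -1.2, -2.8]
grip_width: 0.0167
```

```bash
python3 - <<'E'
from h import *
f=pickle.load(open('pics/w16.pkl','rb')); p=ray(f,322.5,242,.1845+.011); M=R.from_rotvec([-0.437,1.978,-1.981]).as_matrix(); print('button in tool mm',M.T@(p-np.array([.618,-.2571,.1843]))*1000)
to(.542,-.036,.15,-91.5)
f=grab('wrist','w17')
to(.542,-.036,.15,-91.5)
E
```

```text
button in tool mm [-34.41938024 -11.15590616   1.32804576]
t 18.2 tcp [ 0.5515 -0.0406  0.184 ] w 0.0167 F [ 0.1 -1.2 -2.8]
tool shift mm [ 9.5 34.  -4.4] dist 35.6
toolz ang -91.37 down [-2.2e-03 -5.0e-04 -1.0e+00]
turn about tool y 0.13
t 18.25 tcp [ 0.5517 -0.0418  0.1841] w 0.0167 F [ 0.9  0.2 -3.1]
tool shift mm [ 9.8 34.1 -5.5] dist 36.0
toolz ang -91.49 down [-1.9e-03 -8.0e-04 -1.0e+00]
turn about tool y 0.01
```

View pics/w17.png

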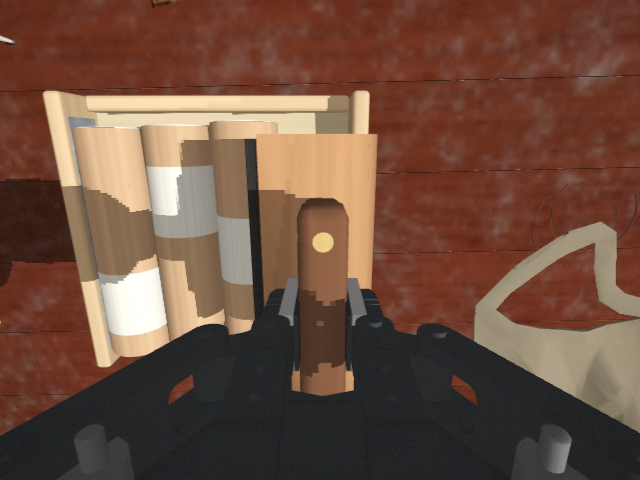

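>>> {"fn": "jog_arm", "kwargs": {
  "motion": [
    [0.1,[0.005,0,-0.003],[0,0,0]],
    [0.1,[0.0045,0.01,-0.002],[0,0,0]],
    [0.1,[0,0.015,0],[0,0,0]],
    [0.1,[0,0.01,0],[0,0,0]],
    [0.1,[0,0.005,0],[0,0,0]],
    [0.1,[0,0,0],[0,0,0]],
    [0.1,[0,0,0],[0,0,0]]
  ]
}}

```text
clock: 18.83
tcp_pos: [0.5426, -0.0352, 0.145]
orientation: [-0.027, -2.209, 2.208]
contact_force: [0.2, 0.4, -1.5]
grip_width: 0.0166
```

```bash
python3 - <<'E'
from h import *
to(.542,-.0365,.15,-91.5)
f=grab('wrist','w18'); g=grab('side','s18'); im=cv2.imread('pics/s18.png'); cv2.imwrite('pics/s18c.png',cv2.resize(im[200:320,270:430],None,fx=5,fy=5,interpolation=cv2.INTER_CUBIC))
to(.542,-.0365,.15,-91.5)
E
```

```text
t 18.83 tcp [ 0.5426 -0.0352  0.145 ] w 0.0166 F [ 0.2  0.4 -1.5]
tool shift mm [ 0.6 -5.   1.3] dist 5.2
toolz ang -91.44 down [-6.e-04  1.e-04 -1.e+00]
turn about tool y 0.06
t 18.93 tcp [ 0.5432 -0.035   0.1458] w 0.017 F [ 0.2  0.5 -3.3]
tool shift mm [ 1.2 -4.2  1.5] dist 4.6
toolz ang -91.43 down [ 0.001  0.    -1.   ]
turn about tool y 0.07
```

View pics/w18.png

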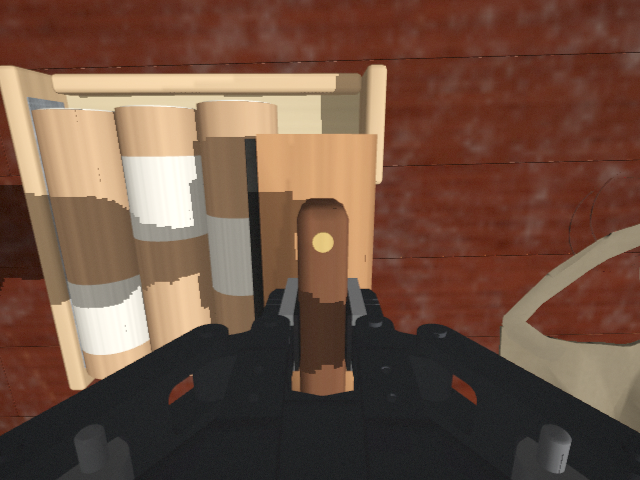

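View pics/s18c.png

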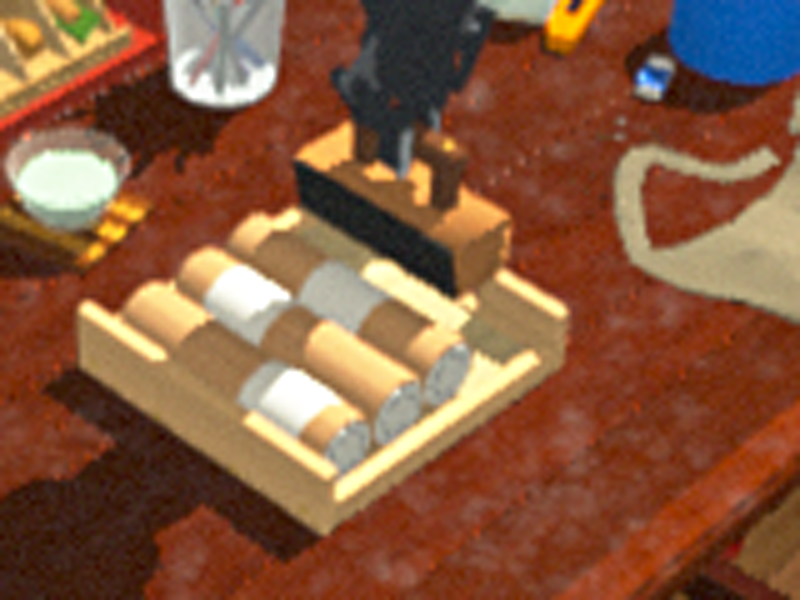

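```bash
python3 - <<'E'
from h import *
f=pickle.load(open('pics/w18.pkl','rb'));im=f['image']; 
for v in (75,100,125): print(v,[int(x) for x in im[v,355:395,0]])
for v,a,b in((80,364,386),(125,363.5,384)): print(ray(f,a,v,.05)*1000,ray(f,b,v,.05)*1000)
# chock back top edge: z = foot+.046
zf=.1455-.0805
print('block right/left edge',ray(f,377,145,zf+.046)*1000,ray(f,257,145,zf+.046)*1000)
print('c edge',tang(f,277,120,-1,.035))
E
```

```text
75 [147, 146, 146, 142, 141, 131, 102, 104, 110, 111, 112, 116, 134, 156, 176, 195, 210, 220, 222, 225, 226, 228, 229, 231, 232, 233, 235, 236, 238, 240, 238, 210, 100, 103, 101, 101, 101, 100, 101, 102]
100 [133, 134, 133, 133, 125, 115, 109, 111, 111, 111, 112, 125, 152, 173, 192, 209, 222, 226, 227, 230, 230, 232, 233, 234, 236, 238, 239, 240, 241, 237, 205, 102, 103, 101, 103, 101, 101, 101, 101, 103]
125 [135, 137, 136, 130, 114, 110, 110, 113, 111, 113, 123, 145, 168, 190, 208, 223, 227, 229, 231, 233, 234, 236, 236, 237, 238, 240, 242, 244, 238, 202, 100, 102, 102, 102, 103, 101, 100, 102, 102, 106]
[644.8793743  -62.82952944  50.        ] [644.55183156 -75.79017569  50.        ]
[619.63439218 -62.69956751  50.        ] [619.31931906 -75.17456265  50.        ]
block right/left edge [608.28930764 -61.76792415 111.        ] [609.64275647  -8.16396126 111.        ]
c edge (np.float64(16.800777928706093), np.float64(624.7933075127605))
```

>>> {"fn": "jog_arm", "kwargs": {
  "motion": [
    [0.1,[0,0.004,0.001],[0,0,0]],
    [0.1,[0,0.006,0],[0,0,0]],
    [0.1,[0,0.006,0],[0,0,0]],
    [0.1,[0,0.004,0],[0,0,0]],
    [0.1,[0,0.002,0],[0,0,0]],
    [0.1,[0,0,0],[0,0,0]]
  ],
  "force": 90
}}

```text
clock: 19.43
tcp_pos: [0.5422, -0.0359, 0.1225]
orientation: [-0.026, -2.208, 2.208]
contact_force: [1.7, -0.1, -3.7]
grip_width: 0.017
```

>>> {"fn": "jog_arm", "kwargs": {
  "motion": [
    [0.1,[0,0.003,0],[0,0,0]],
    [0.1,[0,0.003,0],[0,0,0]],
    [0.1,[0,0.003,0],[0,0,0]],
    [0.1,[0,0.003,0],[0,0,0]],
    [0.1,[0,0,0],[0,0,0]]
  ]
}}

```text
clock: 19.85
tcp_pos: [0.5423, -0.036, 0.1106]
orientation: [-0.026, -2.209, 2.209]
contact_force: [-0.7, 0.3, -2.7]
grip_width: 0.0168
```

>>> {"fn": "jog_arm", "kwargs": {
  "motion": [
    [0.1,[0,0.003,0],[0,0,0]],
    [0.1,[0,0.003,0],[0,0,0]],
    [0.1,[0,0.002,0],[0,0,0]],
    [0.1,[0,0.002,0],[0,0,0]],
    [0.1,[0,0,0],[0,0,0]]
  ]
}}

```text
clock: 20.27
tcp_pos: [0.5424, -0.036, 0.1008]
orientation: [-0.027, -2.209, 2.209]
contact_force: [-0.2, 1.0, -3.4]
grip_width: 0.0167
```

```bash
python3 - <<'E'
from h import *
to(.542,-.0365,.0945,-91.5)
f=grab('wrist','w19'); g=grab('side','s19'); im=cv2.imread('pics/s19.png'); cv2.imwrite('pics/s19c.png',cv2.resize(im[200:320,270:430],None,fx=5,fy=5,interpolation=cv2.INTER_CUBIC))
E
```

```text
t 20.27 tcp [ 0.5424 -0.036   0.1008] w 0.0167 F [-0.2  1.  -3.4]
tool shift mm [0.4 6.3 0.5] dist 6.4
toolz ang -91.42 down [-7.e-04  0.e+00 -1.e+00]
turn about tool y 0.08
```

View pics/w19.png

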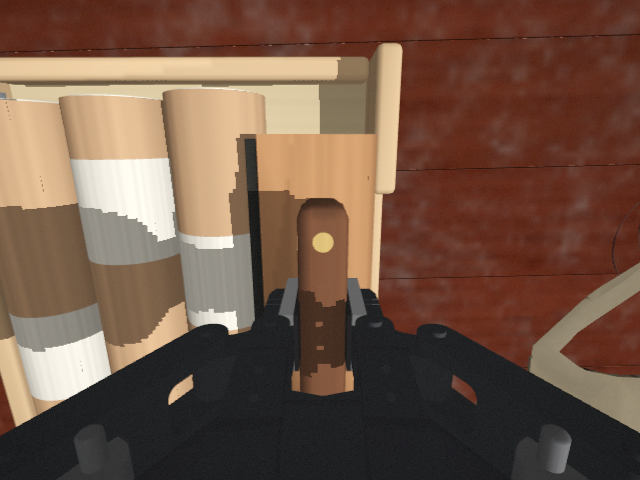

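View pics/s19c.png

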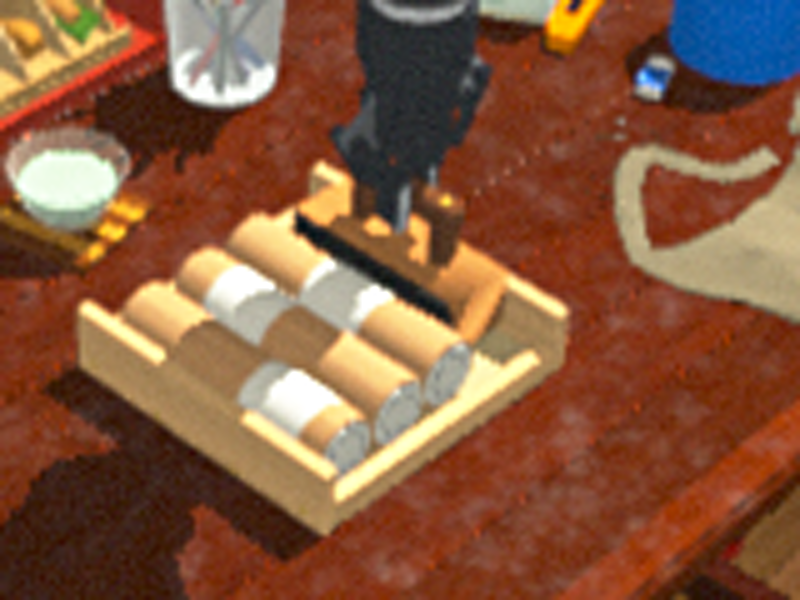

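Chock is seated in the slot between the tubes and the dipped wall, still free; now press down with a firm grip.

>>> {"fn": "jog_arm", "kwargs": {
  "motion": [
    [0.1,[0,0.002,0],[0,0,0]],
    [0.1,[0,0.001,0],[0,0,0]],
    [0.1,[0,0.001,0],[0,0,0]],
    [0.1,[0,0,0],[0,0,0]]
  ],
  "force": 120
}}

```text
clock: 20.7
tcp_pos: [0.5427, -0.0364, 0.0972]
orientation: [-0.028, -2.208, 2.209]
contact_force: [0.0, -2.1, -3.0]
grip_width: 0.0164
```

>>> {"fn": "jog_arm", "kwargs": {
  "motion": [
    [0.1,[0,0.001,0],[0,0,0]],
    [0.1,[0,0.001,0],[0,0,0]],
    [0.1,[0,0.0,0],[0,0,0]],
    [0.1,[0,0,0],[0,0,0]]
  ],
  "force": 120
}}

```text
clock: 21.03
tcp_pos: [0.5427, -0.0365, 0.0953]
orientation: [-0.028, -2.208, 2.21]
contact_force: [-0.0, -1.8, -2.6]
grip_width: 0.0162
```

>>> {"fn": "jog_arm", "kwargs": {
  "motion": [
    [0.1,[0,0.001,0],[0,0,0]],
    [0.1,[0,0.001,0],[0,0,0]],
    [0.1,[0,0.0,0],[0,0,0]],
    [0.1,[0,0,0],[0,0,0]]
  ]
}}

```text
clock: 21.37
tcp_pos: [0.543, -0.0367, 0.0939]
orientation: [-0.028, -2.208, 2.21]
contact_force: [-2.3, -4.3, 4.6]
grip_width: 0.016
```

>>> {"fn": "jog_arm", "kwargs": {
  "motion": [
    [0.1,[0,0.001,0],[0,0,0]],
    [0.1,[0,0.001,0],[0,0,0]],
    [0.1,[0,0.0,0],[0,0,0]],
    [0.1,[0,0,0],[0,0,0]]
  ]
}}

```text
clock: 21.7
tcp_pos: [0.5431, -0.0367, 0.0934]
orientation: [-0.029, -2.207, 2.211]
contact_force: [-7.0, -4.6, 20.5]
grip_width: 0.016
```

>>> {"fn": "jog_arm", "kwargs": {
  "motion": [
    [0.1,[0,0.001,0],[0,0,0]],
    [0.1,[0,0.001,0],[0,0,0]],
    [0.1,[0,0.001,0],[0,0,0]],
    [0.1,[0,0,0],[0,0,0]],
    [0.1,[0,0,0],[0,0,0]]
  ]
}}

```text
clock: 22.12
tcp_pos: [0.5433, -0.0367, 0.0928]
orientation: [-0.03, -2.206, 2.213]
contact_force: [-15.7, -4.8, 44.9]
grip_width: 0.0162
```

```bash
python3 - <<'E'
from h import *
to(.542,-.0365,.0945,-91.5); print(r.get_obs()['moment'])
f=grab('wrist','w20'); g=grab('side','s20'); im=cv2.imread('pics/s20.png'); cv2.imwrite('pics/s20c.png',cv2.resize(im[200:320,270:430],None,fx=5,fy=5,interpolation=cv2.INTER_CUBIC))
E
```

```text
t 22.12 tcp [ 0.5433 -0.0367  0.0928] w 0.0162 F [-15.7  -4.8  44.9]
tool shift mm [ 1.3 -1.7 -0.2] dist 2.1
toolz ang -91.45 down [ 0.0015 -0.0029 -1.    ]
turn about tool y 0.05
[-1.13534165  3.37430867  0.21511546]
```

View pics/w20.png

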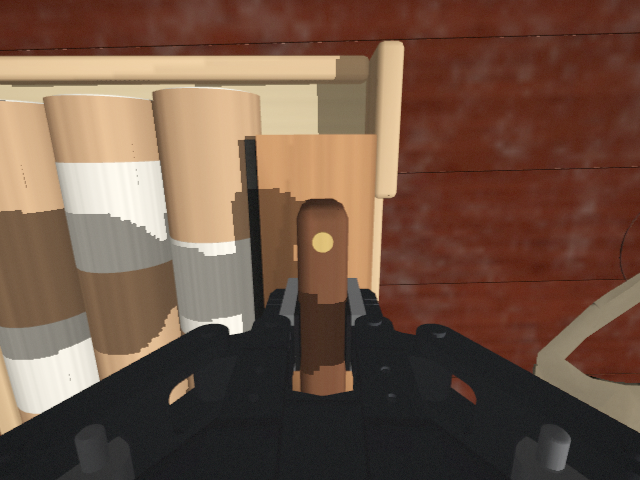

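View pics/s20c.png

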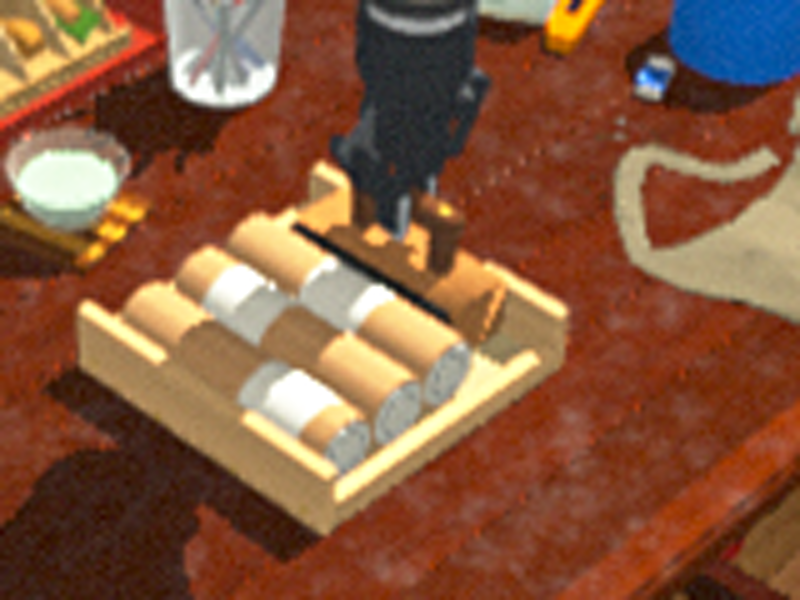

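>>> {"fn": "jog_arm", "kwargs": {
  "motion": [
    [0.1,[0.001,0.001,0],[0,0,0]],
    [0.1,[0.001,0.001,0],[0,0,0]],
    [0.1,[0,0.001,0],[0,0,0]],
    [0.1,[0,0,0],[0,0,0]],
    [0.1,[0,0,0],[0,0,0]]
  ]
}}

```text
clock: 22.63
tcp_pos: [0.5434, -0.0367, 0.0925]
orientation: [-0.035, -2.208, 2.215]
contact_force: [-18.8, -5.4, 64.3]
grip_width: 0.0164
```

>>> {"fn": "jog_arm", "kwargs": {
  "motion": [
    [0.1,[0,-0.002,0],[0,0,0]],
    [0.1,[0,-0.002,0],[0,0,0]],
    [0.1,[0,-0.001,0],[0,0,0]],
    [0.1,[0,0,0],[0,0,0]]
  ]
}}

```text
clock: 22.97
tcp_pos: [0.5433, -0.0367, 0.0927]
orientation: [-0.034, -2.21, 2.213]
contact_force: [-0.2, -6.0, 14.2]
grip_width: 0.0163
```

>>> {"fn": "jog_arm", "kwargs": {
  "motion": [
    [0.1,[0,-0.001,0],[0,0,0]],
    [0.1,[0,0,0],[0,0,0]],
    [0.25,[0,0,0],[0,0,0]],
    [0.35,[0,0,0],[0,0,0]],
    [0.4,[0,0,0],[0,0,0]],
    [0.4,[0,0,0],[0,0,0]],
    [0.4,[0,0,0],[0,0,0]],
    [0.4,[0,0,0],[0,0,0]]
  ]
}}

```text
clock: 23.63
tcp_pos: [0.5406, -0.0356, 0.0912]
orientation: [-0.027, -2.209, 2.209]
contact_force: [0.5, -0.1, -0.4]
grip_width: 0.034
```

```bash
python3 - <<'E'
from h import *
to(.542,-.0365,.0945,-91.5)
f=grab('wrist','w21')
E
```

```text
t 23.63 tcp [ 0.5406 -0.0356  0.0912] w 0.034 F [ 0.5 -0.1 -0.4]
tool shift mm [-1.5 -3.3  0.8] dist 3.7
toolz ang -91.4 down [-2.e-04  2.e-04 -1.e+00]
turn about tool y 0.1
```

View pics/w21.png

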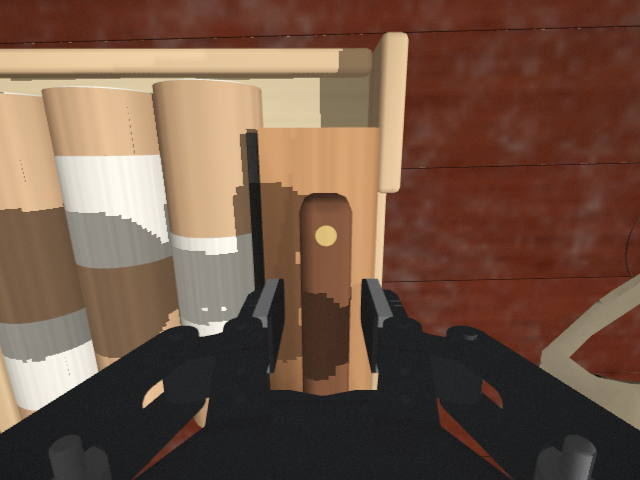

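>>> {"fn": "jog_arm", "kwargs": {
  "motion": [
    [0.4,[0,-0.01,0],[0,0,0]],
    [0.4,[0,-0.02,0],[0,0,0]],
    [0.4,[0,-0.035,0],[0,0,0]],
    [0.4,[0,-0.04,0],[0,0,0]],
    [0.4,[0.02,-0.03,0],[0,0,0]],
    [0.4,[0.02,-0.02,0],[0,0,0]],
    [0.4,[0.01,0,0],[0,0,0]],
    [0.4,[0,0,0],[0,0,0]]
  ]
}}

```text
clock: 24.35
tcp_pos: [0.4895, -0.0348, 0.2479]
orientation: [-0.03, -2.209, 2.211]
contact_force: [-0.5, 0.3, -1.0]
grip_width: 0.034
```

```bash
python3 - <<'E'
from h import *
to(.542,-.0365,.0945,-91.5)
f=grab('wrist','w22'); g=grab('side','s22'); im=cv2.imread('pics/s22.png'); cv2.imwrite('pics/s22c.png',cv2.resize(im[200:320,270:430],None,fx=5,fy=5,interpolation=cv2.INTER_CUBIC))
E
```

```text
t 24.35 tcp [ 0.4895 -0.0348  0.2479] w 0.034 F [-0.5  0.3 -1. ]
tool shift mm [-52.3 153.5   0.2] dist 162.2
toolz ang -91.42 down [ 0.002  -0.0013 -1.    ]
turn about tool y 0.08
```

View pics/w22.png

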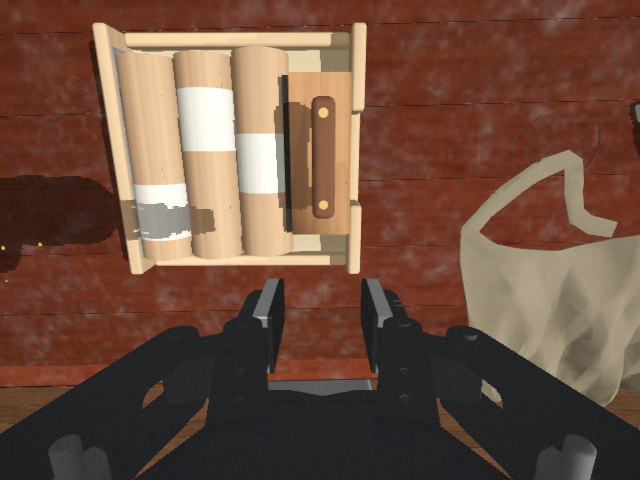

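View pics/s22c.png

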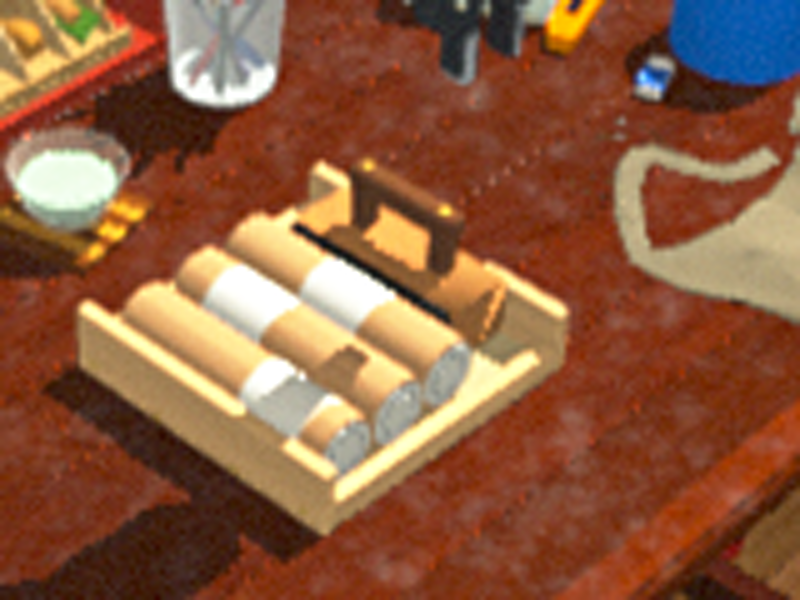

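```bash
python3 - <<'E'
from h import *
f=pickle.load(open('pics/w22.pkl','rb')); w=cloud(f)
zt=.0123+.0925
a,b=ray(f,323,112.5,zt)*1000,ray(f,323,205,zt)*1000;d=a-b;print('handle',(a+b)/2,np.degrees(np.arctan2(d[1],d[0])))
from scipy.optimize import least_squares
for n,(u0,u1) in dict(a=(132,180),b=(185,232),c=(240,282)).items():
    s=w[65:235,u0:u1].reshape(-1,3); s=s[(s[:,2]>.045)&(s[:,2]<.075)]
    g=least_squares(lambda p:np.hypot(s[:,1]-p[0]-p[1]*(s[:,0]-.542),s[:,2]-p[2])-.025,[s[:,1].mean(),0,.035],loss='soft_l1',f_scale=.002); print(n,g.x.round(4))
s=w[80:228,292:308].reshape(-1,3);print('block top z',np.nanmedian(s[:,2]), 'far/near', np.nanmedian(w[80:95,295:345,2]),np.nanmedian(w[220:230,295:345,2]))
print('plug edges a left',tang(f,122,80,1,.035),tang(f,143,240,1,.035)); print('c right', tang(f,291,240,-1,.035))
im=cv2.imread('pics/w22.png'); cv2.imwrite('pics/w22c.png',cv2.resize(im[15:285,85:375],None,fx=2.2,fy=2.2,interpolation=cv2.INTER_CUBIC))
E
```

```text
handle [544.09262665 -37.31546075 104.8       ] -1.3930616747838986
a [ 0.1184 -0.0342  0.0369]
b [ 0.0684 -0.0275  0.0372]
c [ 0.0183 -0.0215  0.0368]
block top z 0.060515719221302056 far/near 0.060195167710622166 0.06049580764124246
plug edges a left (np.float64(114.31443931596462), np.float64(616.4208743052292)) (np.float64(119.40579433706353), np.float64(466.167828002013))
c right (np.float64(22.209689805793026), np.float64(462.36347690435065))
```

View pics/w22c.png

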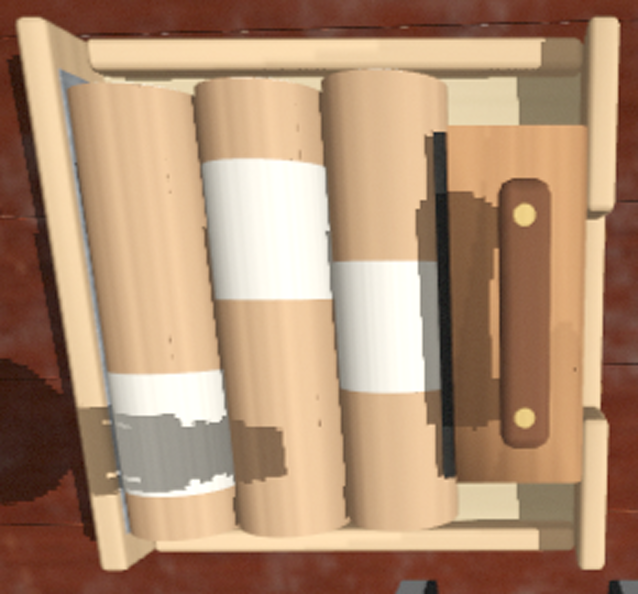

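```bash
python3 - <<'E'
from h import *
a=cv2.imread('pics/top0.png').astype(int); grab('top','t23'); b=cv2.imread('pics/t23.png').astype(int)
d=(np.abs(a-b).sum(2)>120)
for n,(u0,u1,v0,v1) in dict(phone=(150,190,230,285),sciss=(200,275,190,230),tape=(475,530,240,290),cutter=(455,508,215,240)).items(): print(n,d[v0:v1,u0:u1].mean().round(3))
to(.542,-.036,.09); print(r.hand_in())
E
```

```text
phone 0.0
sciss 0.0
tape 0.0
cutter 0.0
t 24.5 tcp [ 0.4907 -0.0348  0.2457] w 0.0346 F [-0.8  0.2  0.3]
tool shift mm [-5.140e+01  1.556e+02 -1.000e-01] dist 163.9
toolz ang -91.42 down [-8.e-04  1.e-04 -1.e+00]
the job is handed in; nothing more can be done
None
```

I laid the loose tube in the tray and rolled all three against the plain end wall, with about 9 N at the end. I then lowered the chock into the gap, rubber face towards the tubes, pressed it down to about 64 N and let it go. The job was handed in at 24.5 s.

**Row:** the last images put the tube centres 50.0 and 50.1 mm apart. Tube a touches the plain wall within measuring error.

**Chock:** it stands square to the tray (yaw -1.4° against the tray's -1.5°) and within about 2 mm of midway.

**Seating:** the foot is about 2.5 mm over the floor, a bit less than the 4 mm you named. It sank only 0.3 mm over the last 20 N.

**Side force:** a sideways force of up to about 19 N built up while pressing. It was gone when I let go, and the chock stayed put.

**Everything else:** phone, scissors, tape and cutter showed no change in the top view. The gripper was clear of everything at hand-in.

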